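# Set a bench slide with the long setting block

## Task

Lay the longest of the three aluminium setting blocks lengthwise in the slide's bed channel, between the end stop and the carriage, flat on the bed. Then wind the handwheel until the carriage touches the block and the block sits hard against the end stop, and only then throw the clamp lever over towards the bed to its other end. Let go of everything, and leave the other blocks and the bench ware where they are.

Things in the scene. Friction and masses are not known exactly. Their poses are not given: they have to be found in the camera images.
- rig: Bench slide rig, fixed: grey base plate 150 x 490 mm, 18 mm thick, with an aluminium bed, end stop, gear head and bridge. Origin on the bench under the bed; y runs along the bed towards the handwheel end, z up, x across the bed, away from the robot. The base plate spans y -225 to 265 mm; clamp lever and end stop at its -y end, gear head and handwheel at its +y end.
- bed_floor (a point): Point on the floor of the bed channel (30 mm above the bench), where the middle of the long block's underside lies when it is home. The channel runs along rig y, from the end stop to the carriage, 48 mm wide inside; its two guide walls are 13 mm thick and rise 15 mm above the floor. Axes as the rig's.
- gear_head (a point): Middle of the foot of the white gear head, 120 x 110 mm (x, y), at the +y end of the rig, rising to about 140 mm above the bench. Its upper face slopes 35 degrees towards the robot and carries the handwheel.
- bridge_mid (a point): Middle of the bare aluminium bridge bar above the wheel, 22 mm square, 158 mm long along rig y, its underside 253 mm above the bench; arms go back from its ends to two 18 mm posts 27 mm further from the robot. It keeps a gripper from coming straight down on the upper part of the crank's circle: tilt the tool along the wheel's axis.
- stop_face (a point): Centre of the end stop's working face, 25 mm above the bed floor; the dark steel stop is 25 mm thick, its top 85 mm above the bench.
- carriage (a joint): Travel of the carriage along the bed in m: 0 = fully back by the gear head, grows towards the end stop. With the long block home against the stop, the carriage touches it at 0.115. Driven by the handwheel only, 0.012 m per rad (75 mm a turn).
- carriage_face (a point): Centre of the carriage's pushing face (46 mm wide, 50 mm high), 25 mm above the bed floor. The carriage is a steel block 60 mm long with a dark 90 x 50 mm top plate; top 93 mm above the bench.
- wheel (a joint): Angle of the handwheel in rad; grows clockwise as seen from the crank side (from above and the robot's side), which drives the carriage towards the end stop. Turns stiffly (about 0.1 N m) and stays where it is left. At value 0 the crank is at the top of its circle (rig +x side).
- wheel_hub (a point): Middle of the top of the wheel's hub, on its axis. Black disc handwheel, 124 mm diameter, 12 mm thick at the rim, hub 18 mm high. The point's z is the wheel's axis, which leans 35 degrees from vertical towards rig -x (the robot). The point turns with the wheel; the crank stands on its +x axis.
- crank_grip (a point): Middle of the steel crank handle that stands on the wheel along the wheel's axis, 45 mm from it: 24 mm diameter, 64 mm long, its free end 28 mm past this point, its root at the wheel 36 mm before it; this point is 30 mm further along the axis than wheel_hub. The handle spins freely on its own axis, so a gripper can hold it firmly and go round without turning.
- lever (a joint): Clamp lever at the end-stop end of the rig: rad, 0 = released (leans 40 degrees outward, away from the bed, rig -y), 1.4 = clamped (leans 40 degrees towards the bed, rig +y). It is top-heavy: upright at 0.7, it falls by itself to the nearer end and rests there. About 1 N at the knob moves it.
- lever_pivot (a point): The clamp lever's pivot, 78 mm above the bench; the lever swings about rig x through this point. It stands on a grey housing 60 x 44 mm (x, y) whose top is 73 mm above the bench.
- lever_knob (a point): Centre of the grey ball knob, 28 mm diameter, on the lever's 12 mm steel shaft, 90 mm from the pivot.
- block_long: The longest of three plain aluminium setting blocks: 40 wide (x) x 110 long (y) x 50 high (z) mm, about 0.55 kg. Origin at the centre of its underside; stands loose on the bench to the robot's right.
- block_mid_point (a point): Centre of the long block, 25 mm above its underside.
- block_mid: Middle setting block, same section, 40 x 85 x 50 mm; origin under its centre, long axis y. Leave alone.
- block_short: Short setting block, 40 x 60 x 50 mm; origin under its centre, long axis y. Leave alone.
- bottle: Amber bottle, 64 mm diameter, 150 mm high, origin under its centre. Leave alone.
- beaker: Glass beaker, 72 mm diameter at the mouth, 85 mm high, origin under its centre. Leave alone.
- rack: Orange tube rack with capped tubes, 75 x 160 mm (x, y), 90 mm high over the caps, origin under its centre. Leave alone.
- carton: Small brown carton 60 x 90 x 75 mm high, origin under its centre. Leave alone.
Mind the look-alikes: they are no part of the job. Leave any purple or turquoise look-alike of the block_long alone.

How it is judged:
On the way, in this order (a step that is already met when the one before it is completed fails the run):
1. the long block lies in the bed channel between the end stop and the carriage, let go, the lever still released (x of block_mid_point in the frame of rig between -0.006 and 0.006 m and z of block_mid_point in the frame of rig between 0.052 and 0.058 m and angle between the y axis of block_long and the y axis of rig, either way round below 0.1 rad and angle between block_long's own z axis and vertical below 0.06 rad and y of block_mid_point in the frame of rig below 0 m and contact force between the fingers and block_long below 0.1 N and value of joint lever below 0.4 rad), for 0.2 s.
2. the carriage touches the block and the block sits against the end stop, the lever still released (x of block_mid_point in the frame of rig between -0.006 and 0.006 m and z of block_mid_point in the frame of rig between 0.052 and 0.058 m and angle between the y axis of block_long and the y axis of rig, either way round below 0.1 rad and angle between block_long's own z axis and vertical below 0.06 rad and y of block_mid_point in the frame of rig below 0 m and distance between block_mid_point and stop_face below 0.0575 m and distance between block_mid_point and carriage_face below 0.0575 m and value of joint lever below 0.4 rad), for 0.2 s.
3. the clamp lever is thrown over towards the bed (value of joint lever above 1.25 rad), for 0.2 s.
At the end, for the whole second after the job is handed in: The long block lies flat and lengthwise in the bed channel, within 2.5 mm of the end stop, the carriage face within 2.5 mm of the block's other end, the clamp lever within 0.15 rad of its clamped end (1.4), all at rest and released (x of block_mid_point in the frame of rig between -0.006 and 0.006 m and z of block_mid_point in the frame of rig between 0.052 and 0.058 m and angle between the y axis of block_long and the y axis of rig, either way round below 0.1 rad and angle between block_long's own z axis and vertical below 0.06 rad and y of block_mid_point in the frame of rig below 0 m and distance between block_mid_point and stop_face below 0.0575 m and distance between block_mid_point and carriage_face below 0.0575 m and value of joint lever above 1.25 rad and linear speed of block_long below 0.02 m/s and velocity of joint carriage below 0.01 m/s); the robot touches nothing.
It fails at once if the middle or the short block is pushed more than 30 mm or tipped (distance of any of block_mid, block_short from where it was at the start of the episode above 0.03 m or angle between any of block_mid, block_short's own z axis and vertical above 0.4 rad).
It fails at once if bottle, beaker, tube rack or carton is pushed more than 30 mm or tipped (distance of any of bottle, beaker, rack, carton from where it was at the start of the episode above 0.03 m or angle between any of bottle, beaker, rack, carton's own z axis and vertical above 0.4 rad).
It also fails if it takes over 69 s, if anything falls off the work surface, if the arm or the gripper's body presses on something with over 40 N, if the wrist force passes 120 N, or if a joint passes its speed limit or range.

## Robot

A 6-joint arm with a two-finger parallel gripper is mounted at the origin on the work surface. World frame = base frame: x ahead of the robot, y to its left, z up, the work surface at z = 0. Lengths are in m, angles in rad, forces in N, time in s.
With the tool pointing down it reaches from about 0.375 to 0.975 m from the base axis. Payload 3.8 kg.
Tool frame: the origin (TCP) lies midway between the tips of the shut fingers; the grasp point (between the pads) lies bot.grasp_offset behind it (bot.grasp_offset is the distance from the TCP to the grasp point, in m); z points along the fingers, y is the direction in which the jaws open and shut (so a half turn about z gives the same grasp; the last joint's range is limited). The gripper opens to 85 mm and grips with 20 to 120 N. Pads are 22 mm wide; open, the fingers measure 114 mm over their backs; the gripper's body (76 mm by 85 mm) begins 54 mm behind the grasp point. The pads swing forward as they close: fully open they stand 13 mm farther back than shut.
Start: joints at [1.103, 0.264, 1.604, -0, 1.274, -0.037], TCP at [0.282, 0.613, 0.231] pointing down, gripper open.
Joint ranges: [-2.63, 2.63], [-0.94, 2.18], [0.31, 2.57], [-1.31, 4.45], [0, 2.66], [-2.55, 2.55]. Speed limits (rad/s): [2.57, 2.57, 3.14, 3.14, 3.14, 3.14].

## Interface

Orientations are given as a rotation vector (axis times angle).
In Python, from workcell import read_state, viewer, job, bot gives the robot as it stands.
- The arm moves only by the shell command python3 -m crank 'ROWS' [FORCE]. ROWS is text: rows parted by semicolons, each of 7 numbers parted by spaces: the shift along the tool's x, y, z in mm, then the turn, a rotation vector about the tool's x, y, z in rad, then the closure in counts, from 0 (fully open) to 255 (shut). A call has 1 to 20 rows; each row is the pose to reach, as a shift and turn from the pose commanded when the call began, along the tool's axes at that moment; what a row does not reach only later rows make up. A row lasts 1/8 s, in which the tool goes at most 62.5 mm and 10.7 degrees, less where a joint would pass 70% of its speed; a pose out of reach is approached as far as the arm can. A call with a gripper value outside its range is refused whole. The fingers move at their own pace and stop on an object; FORCE is the grip in N (left out, the last holds). Time passes only in rows, so rows that repeat a pose let the fingers close. It gives the time, the measured TCP pose, the force and the opening at its end, in the units of the state.
- read_state(): the state, without advancing time (a new reading comes with each control period).
- viewer.read_camera(name): name is "side" or "top"; returns a dict with "pixels" (400x640x3 uint8, red, green, blue), "vertical_fov" (degrees; the focal length in pixels is half the picture's height over the tangent of half this angle, whatever the lens; pixels are square), "cx", "cy" (the principal point, pixels), "view" (4x4, takes a point from world to camera coordinates). Camera axes: x right, y up, looking along -z (the intrinsics and any distortion apply to the point x, -y, -z); pixel columns grow to the right and rows downward; lengths in m; the calibration is good to about 2 mm. A picture is of the moment at which its call begins. There is no depth.
- job.finish_job(): hands the job in, once; it reports no verdict.
The state is a dict: "time": time; "q": joint angles; "joint_vel": joint speeds; "joint_torque": joint torques, N m; "tool_pos": TCP position; "tcp_rot": TCP orientation; "wrist_force": force on the tool from outside, world axes, zero at the start; "torque": the same for the moment, N m; "width": opening from 0.0 (shut) to 1.0 (fully open).
Only numpy, scipy, OpenCV 4.12 (cv2) and the standard library are available. Lean on these libraries where they do the work, as an engineer would, in place of code of your own. Each camera call takes 0.05 s, during which the arm holds its last target.

## Working session

There is one attempt and no reset: what is moved stays moved. The work goes in short steps, Python scripts to look and compute and a shell command to move; the robot and the scene stay as the last step left them, time stands still between calls to the robot, and variables do not carry over. Pictures are saved under pics/ and viewed, and the job is handed in when it is done.

```bash
ls; mkdir -p pics
python3 - <<'E'
from workcell import read_state, viewer, job, bot
import cv2, numpy as np
s=read_state()
print(s, bot.grasp_offset)
for n in("side","top"):
    c=viewer.read_camera(n)
    print(n,c["vertical_fov"],c["cx"],c["cy"],np.round(c["view"],4).tolist(),[k for k in c])
    cv2.imwrite(f"pics/{n}0.png",c["pixels"][:,:,::-1])
E
```

```text
pics
{'time': 0.0, 'q': array([ 1.10311508e+00,  2.64742424e-01,  1.60541839e+00, -4.28232245e-05,
        1.27371603e+00, -3.69435185e-02]), 'joint_vel': array([-0.00136228,  0.00057166, -0.00125835,  0.00097368, -0.00097482,
       -0.00032351]), 'joint_torque': array([-8.20067180e-04, -5.15118134e+01, -3.67310643e+01,  1.65000561e-04,
        1.31301544e-02, -1.17035844e-05]), 'tool_pos': array([0.28153896, 0.61264659, 0.22994531]), 'tcp_rot': array([-0.67124969, -3.06849841,  0.00348986]), 'wrist_force': array([0.22477832, 0.53283544, 0.08233474]), 'torque': array([ 0.02910803,  0.03064236, -0.04508274]), 'width': 1.0021920009557546} 0.0187
side 52.14683260351903 321.7648906403855 203.39503168025138 [[0.7515, -0.6597, -0.0084, -0.5033], [0.5075, 0.5698, 0.6463, -0.3333], [-0.4216, -0.4899, 0.763, -1.0143], [0.0, 0.0, 0.0, 1.0]] ['pixels', 'vertical_fov', 'cx', 'cy', 'view']
top 54.88449542354697 317.26512243951066 194.79840271199487 [[0.0207, -0.9998, -0.0051, -0.0998], [0.9826, 0.0194, 0.1845, -0.5888], [-0.1843, -0.0088, 0.9828, -1.077], [0.0, 0.0, 0.0, 1.0]] ['pixels', 'vertical_fov', 'cx', 'cy', 'view']
```

View pics/side0.png

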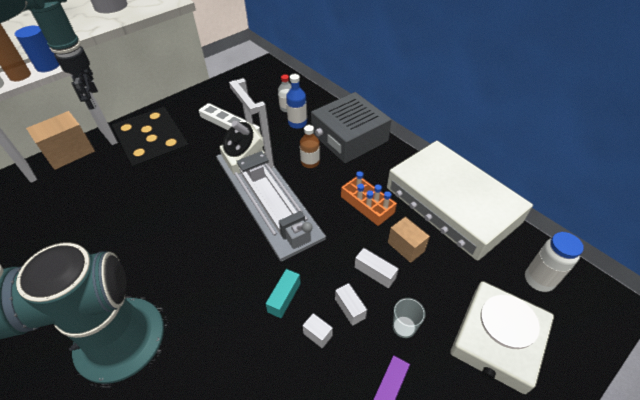

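View pics/top0.png

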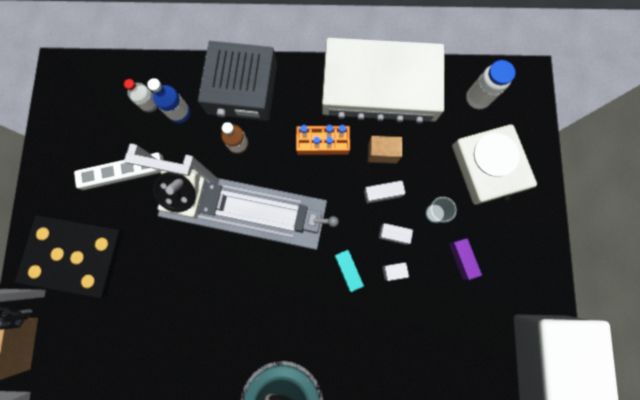

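```bash
cat > h.py <<'E'
from workcell import read_state, viewer, job, bot
import cv2, numpy as np
from scipy.spatial.transform import Rotation as R
def cam(n):
    c=viewer.read_camera(n); return c
def prep(c):
    f=200/np.tan(np.radians(c["vertical_fov"]/2))
    return f,c["cx"],c["cy"],np.array(c["view"])
def proj(c,P):
    f,cx,cy,V=prep(c); P=np.atleast_2d(P)
    q=P@V[:3,:3].T+V[:3,3]
    return np.c_[cx+f*q[:,0]/-q[:,2], cy-f*q[:,1]/-q[:,2]]
def onz(c,uv,z):
    f,cx,cy,V=prep(c); u,v=uv
    d=V[:3,:3].T@np.array([(u-cx)/f,-(v-cy)/f,-1]); o=-V[:3,:3].T@V[:3,3]
    return o+d*(z-o[2])/d[2]
def tri(cs,uvs):
    A=[];b=[]
    for c,(u,v) in zip(cs,uvs):
        f,cx,cy,V=prep(c); d=V[:3,:3].T@np.array([(u-cx)/f,-(v-cy)/f,-1]); d/=np.linalg.norm(d);o=-V[:3,:3].T@V[:3,3]
        M=np.eye(3)-np.outer(d,d);A.append(M);b.append(M@o)
    return np.linalg.lstsq(np.vstack(A),np.hstack(b),rcond=None)[0]
def crop(c,x0,y0,w,h,s,name):
    im=c["pixels"][y0:y0+h,x0:x0+w,::-1]
    cv2.imwrite("pics/"+name,cv2.resize(im,None,fx=s,fy=s,interpolation=cv2.INTER_CUBIC))
E
python3 - <<'E'
from h import *
import pickle
s=cam("side");t=cam("top");pickle.dump((s,t),open("c0.pkl","wb"))
crop(t,140,135,200,120,4,"t_rig.png"); crop(t,330,160,140,110,5,"t_blk.png")
crop(s,190,70,150,190,3,"s_rig.png"); crop(s,260,220,180,140,4,"s_blk.png")
print(proj(t,[0,0,0]),proj(t,[0.38,0,0]))
E
```

```text
[[281.56908203 405.34209997]] [[286.39246832 267.10804812]]
```

View pics/t_rig.png

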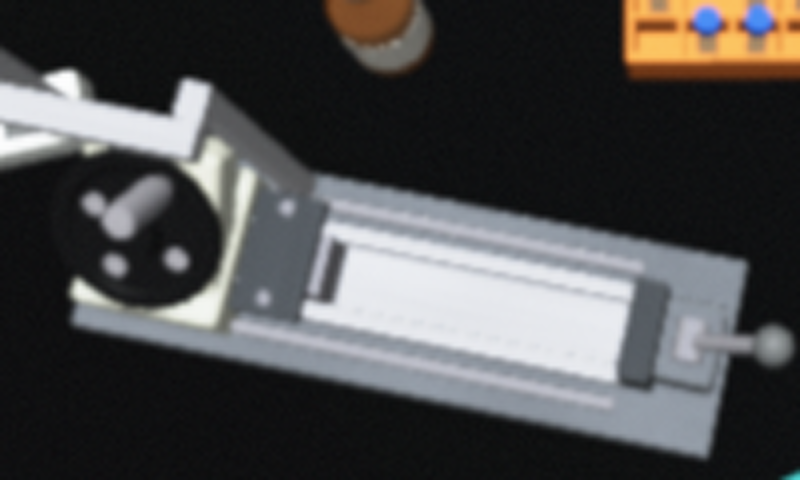

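View pics/t_blk.png

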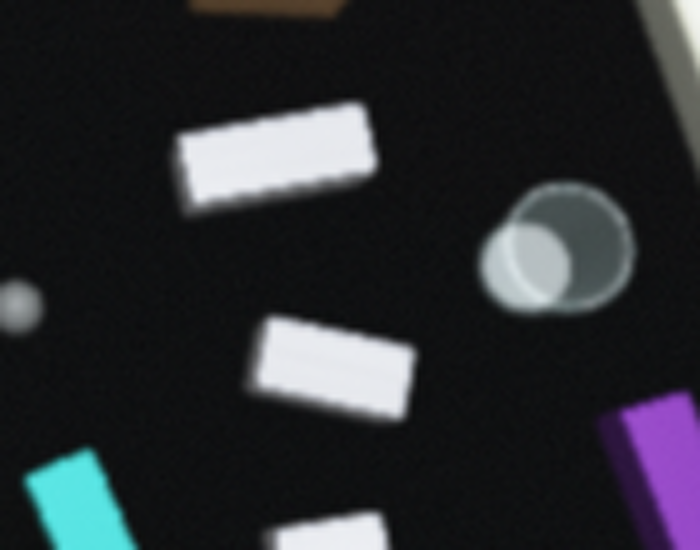

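View pics/s_rig.png

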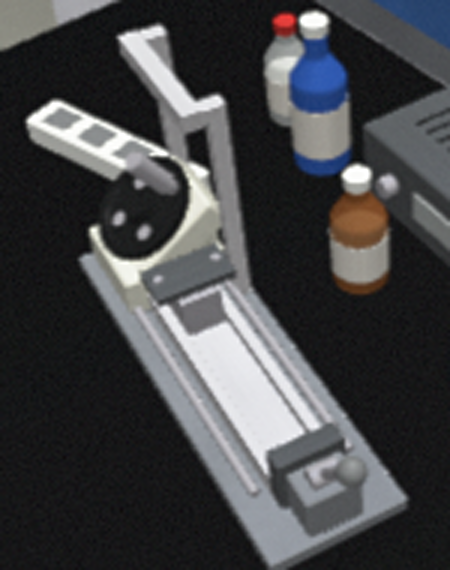

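View pics/s_blk.png

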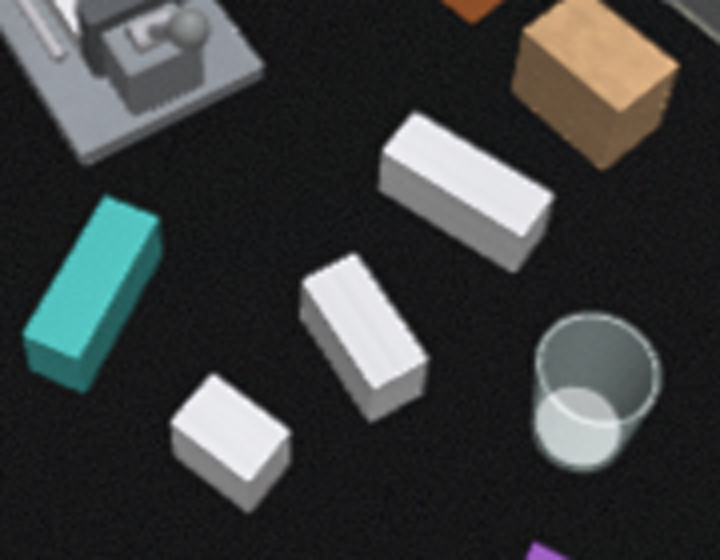

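```bash
cat > m.py <<'E'
from h import *
import pickle
from scipy.optimize import least_squares
s,t=pickle.load(open("c0.pkl","rb"))
T=lambda x,y,k,ox,oy:(ox+x/k,oy+y/k)
def fit(obs,x0):
    def W(p,l):
        l=np.array(l);c,sn=np.cos(p[2]),np.sin(p[2]);return np.array([p[0]+c*l[0]-sn*l[1],p[1]+sn*l[0]+c*l[1],l[2]])
    r=lambda p:np.concatenate([(proj(c,W(p,l))[0]-uv) for c,l,uv in obs])
    o=least_squares(r,x0,loss="soft_l1");print(np.round(o.x,4),np.degrees(o.x[2]));print(np.round(r(o.x).reshape(-1,2),1).tolist());return o.x
ty=lambda x,y:T(x,y,4,140,135); sr=lambda x,y:T(x,y,3,190,70); sb=lambda x,y:T(x,y,4,260,220); tb=lambda x,y:T(x,y,5,330,160)
z=.018
pr=fit([(t,(.075,-.225,z),ty(748,260)),(t,(-.075,-.225,z),ty(708,456)),(t,(-.075,.265,z),ty(72,308)),
 (s,(.075,-.225,z),sr(408,503)),(s,(-.075,-.225,z),sr(269,561)),(s,(-.075,.265,z),sr(80,256))],[.5,.1,0])
# rough corner lists of long block
B=[(.02,.055),(.02,-.055),(-.02,-.055),(-.02,.055)]
sc=[(413,113),(554,194),(525,236),(380,151)];tc=[(178,135),(362,103),(378,166),(193,206)]
pb=fit([(s,b+(.05,),sb(*u)) for b,u in zip(B,sc)]+[(t,b+(.05,),tb(*u)) for b,u in zip(B,tc)],[.6,-.3,0])
for u in tc: print(onz(t,tb(*u),.05))
E
python3 m.py
```

```text
[ 0.5529  0.1164 -0.1997] -11.44469011527768
[[0.6, 0.1], [-0.3, -0.1], [0.1, 1.1], [-0.0, -1.8], [-0.1, 0.9], [0.7, -1.3]]
[ 0.6085 -0.2911  0.2177] 12.474015050108287
[[-0.3, -0.7], [-0.3, -0.6], [-0.7, -0.3], [-0.0, -0.2], [0.9, 0.6], [0.3, -0.2], [0.3, 0.2], [0.9, -0.6]]
[ 0.61781048 -0.23035915  0.05      ]
[ 0.63935345 -0.33949977  0.05      ]
[ 0.60145063 -0.34816146  0.05      ]
[ 0.57535379 -0.23906501  0.05      ]
```

```bash
cat >> m.py <<'E'
print("---")
H=tri([t,s],[ty(138,228),sr(145,208)]);print("disc ctr",H)
c,sn=np.cos(pr[2]),np.sin(pr[2]);Rr=np.array([[c,-sn,0],[sn,c,0],[0,0,1]]);o=np.array([pr[0],pr[1],0])
print("disc in rig",Rr.T@(H-o))
tip=tri([t,s],[ty(120,222),sr(132,160)]);print("tip rig",Rr.T@(tip-o))
k=tri([t,s],[ty(775,345),sr(351,471)]);print("knob rig",Rr.T@(k-o))
print("stop top face edge", [Rr.T@(onz(t,ty(*u),.085)-o) for u in [(636,280),(620,380),(668,286),(652,386)]])
print("bed wall ", [Rr.T@(onz(t,ty(*u),.045)-o) for u in [(344,228),(632,280),(302,316),(617,382)]])
print("carr", [Rr.T@(onz(t,ty(*u),.093)-o) for u in [(327,206),(303,318),(262,190),(231,315)]])
for n,cc in(("t",t),("s",s)):
    im=cv2.resize(cc["pixels"][:,:,::-1].copy(),None,fx=4,fy=4,interpolation=cv2.INTER_CUBIC)
    def L(pts,col):
        uv=proj(cc,np.array(pts)@Rr.T+o); cv2.polylines(im,[np.int32(uv*4+1.5)],True,col,1)
    L([(.075,-.225,.018),(-.075,-.225,.018),(-.075,.265,.018),(.075,.265,.018)],(0,0,255))
    for x in(.024,.037): L([(x,-.14,.045),(-x,-.14,.045),(-x,.13,.045),(x,.13,.045)],(0,255,0))
    Hc=np.array([0,.2,.13]) 
    hd=Rr.T@(H-o); hd[0:]=hd
    a=np.linspace(0,6.28,40);ax=np.array([-np.sin(np.radians(35)),0,np.cos(np.radians(35))]);ex=np.array([np.cos(np.radians(35)),0,np.sin(np.radians(35))])
    L([hd+.062*(np.cos(q)*ex+np.sin(q)*np.array([0,1,0])) for q in a],(255,255,0))
    b=hd+.045*ex; L([b,b+.064*ax],(255,0,255))
    cv2.imwrite("pics/ov_%s.png"%n,im[540:1020,560:1360] if n=="t" else im[280:880,760:1360])
E
python3 m.py
```

```text
[ 0.5529  0.1164 -0.1997] -11.44469011527768
[[0.6, 0.1], [-0.3, -0.1], [0.1, 1.1], [-0.0, -1.8], [-0.1, 0.9], [0.7, -1.3]]
[ 0.6085 -0.2911  0.2177] 12.474015050108287
[[-0.3, -0.7], [-0.3, -0.6], [-0.7, -0.3], [-0.0, -0.2], [0.9, 0.6], [0.3, -0.2], [0.3, 0.2], [0.9, -0.6]]
[ 0.61781048 -0.23035915  0.05      ]
[ 0.63935345 -0.33949977  0.05      ]
[ 0.60145063 -0.34816146  0.05      ]
[ 0.57535379 -0.23906501  0.05      ]
---
disc ctr [0.58210899 0.31270586 0.10574459]
disc in rig [-0.01034051  0.19820848  0.10574459]
tip rig [-0.01853366  0.17558121  0.19030076]
knob rig [ 0.00075022 -0.25545529  0.1452315 ]
stop top face edge [array([ 0.03186258, -0.1498752 ,  0.085     ]), array([-0.03985419, -0.15506361,  0.085     ]), array([ 0.03261433, -0.1730481 ,  0.085     ]), array([-0.03905226, -0.17795606,  0.085     ])]
bed wall  [array([0.02847471, 0.07419955, 0.045     ]), array([ 0.03701745, -0.14351836,  0.045     ]), array([-0.04192146,  0.08713868,  0.045     ]), array([-0.03860415, -0.14997856,  0.045     ])]
carr [array([0.03470872, 0.07660548, 0.093     ]), array([-0.04668779,  0.07190613,  0.093     ]), array([0.0358674 , 0.12506553, 0.093     ]), array([-0.05569547,  0.1219885 ,  0.093     ])]
```

View pics/ov_t.png

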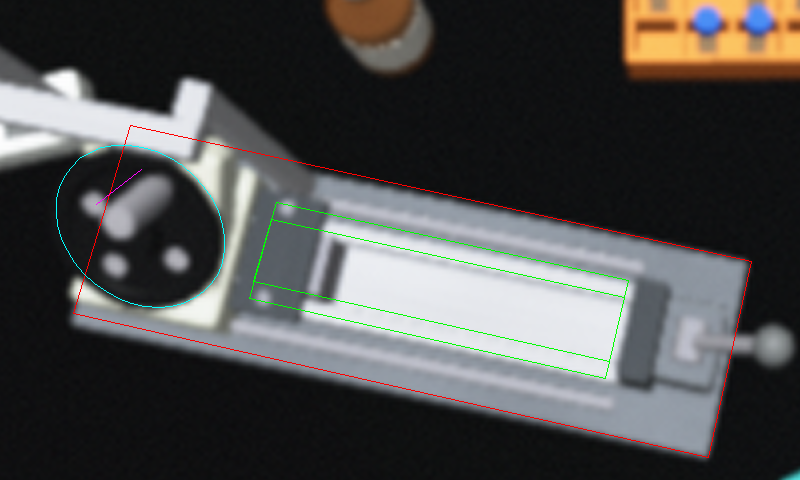

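View pics/ov_s.png

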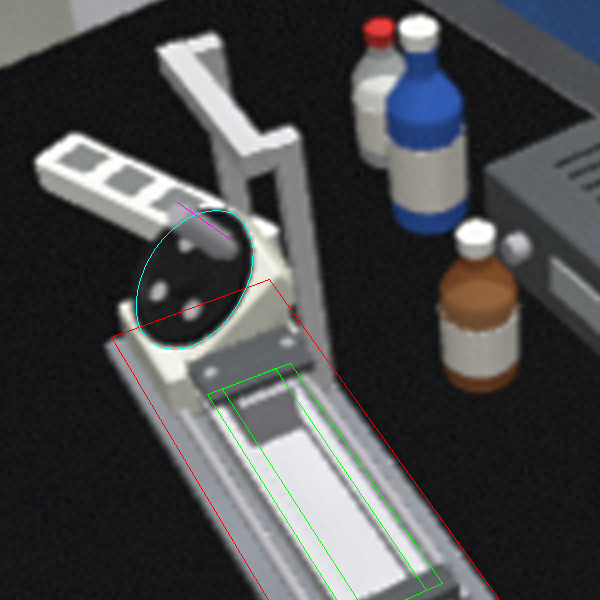

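Run:
```python
from h import *
import pickle
s,t=pickle.load(open("c0.pkl","rb"))
crop(t,155,170,95,60,8,"z1.png"); crop(t,245,185,100,70,8,"z2.png"); crop(s,210,140,80,75,8,"z3.png"); crop(s,255,195,80,70,8,"z4.png")
```

```text
(no output)
```

View pics/z1.png

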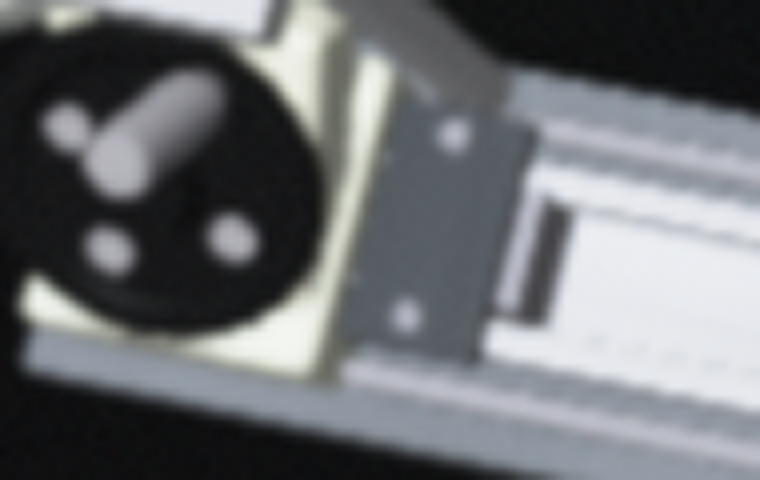

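View pics/z2.png

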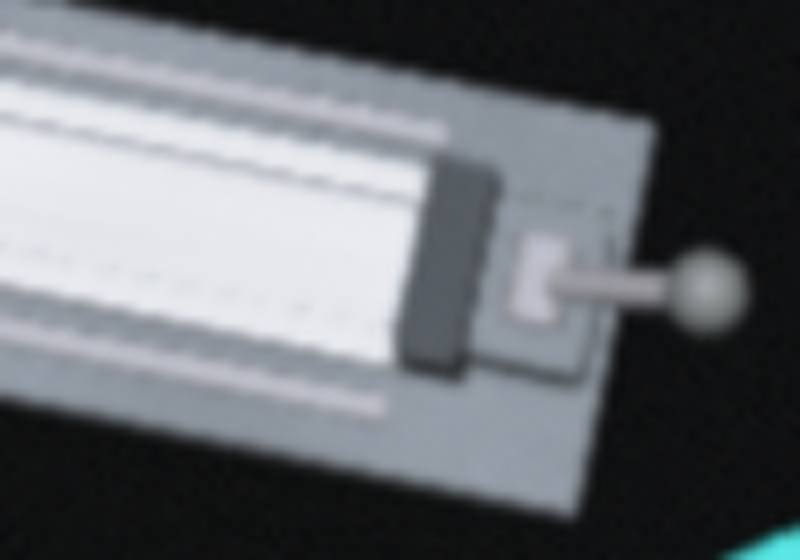

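View pics/z3.png

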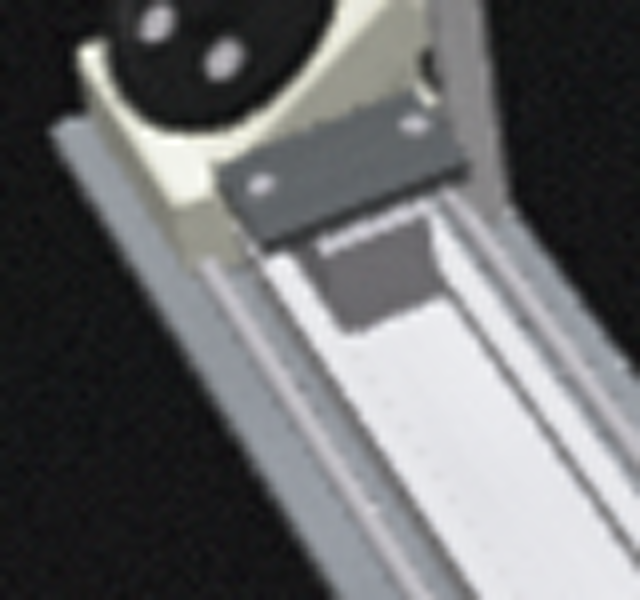

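View pics/z4.png

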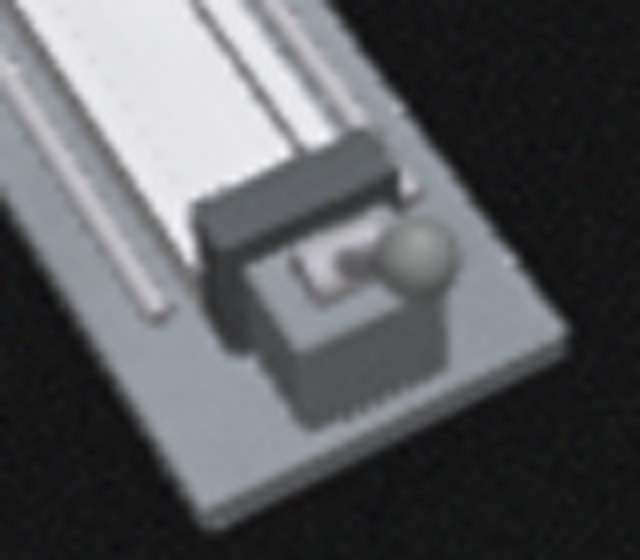

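Run:
```python
from h import *
import pickle
s,t=pickle.load(open("c0.pkl","rb"))
crop(s,195,90,85,75,8,"z5.png"); crop(t,120,140,95,75,8,"z6.png")
```

```text
(no output)
```

View pics/z5.png

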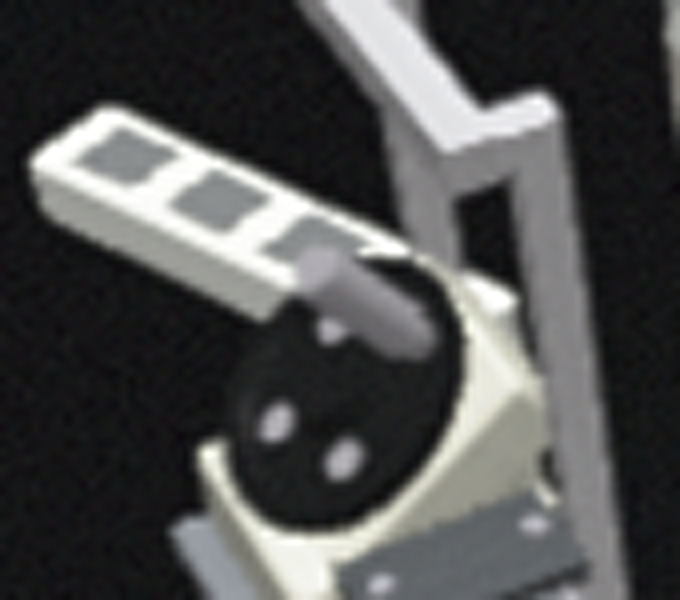

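View pics/z6.png

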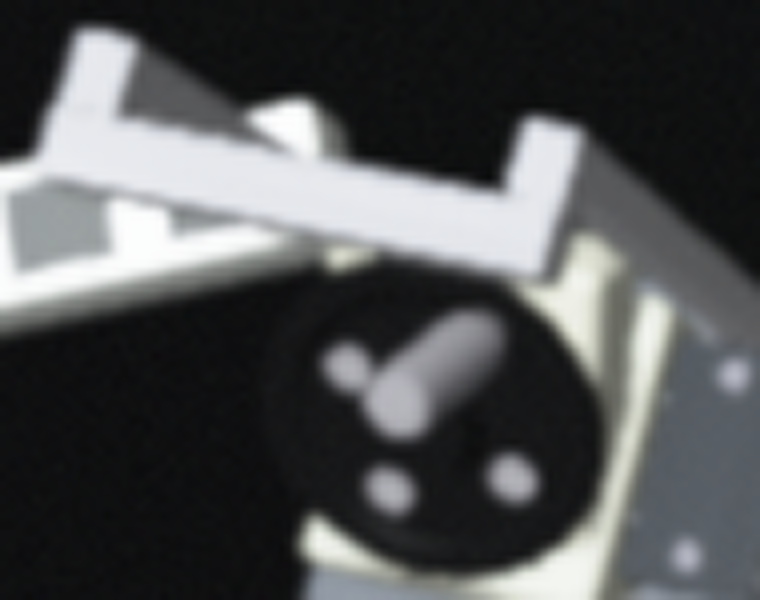

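```bash
cat > f.py <<'E'
from h import *
import pickle
from scipy.optimize import least_squares
s,t=pickle.load(open("c0.pkl","rb"))
def px(off,u): return np.array([(u[0]+.5)/8-.5+off[0],(u[1]+.5)/8-.5+off[1]])
Z1=(155,170);Z2=(245,185);Z3=(210,140);Z4=(255,195);Z5=(195,90);Z6=(120,140)
A=np.radians(35);ax=np.array([-np.sin(A),0,np.cos(A)]);ex=np.array([np.cos(A),0,np.sin(A)]);ey=np.array([0,1,0])
# p: x y yaw ys ws yp yc hx hy hz th
def crankdir(th): return np.cos(th)*ex-np.sin(th)*ey
def pts(p):
    X,Y,w,ys,ws,yp,yc,hx,hy,hz,th,rb,bb=p; h=np.array([hx,hy,hz]);d=crankdir(th);g=h+.045*d+.03*ax
    b=lambda a:h-.006*ax+rb*crankdir(th+a)
    z=.018
    return [(t,(.075,-.225,z),px(Z2,(655,122))),(t,(-.075,-.225,z),px(Z2,(576,512))),(t,(-.075,.265,z),px(Z1,(25,362))),
    (s,(.075,-.225,z),px(Z4,(568,330))),(s,(-.075,-.225,z),px(Z4,(205,515))),(s,(-.075,.265,z),px(Z3,(52,130))),
    (t,(ws,ys,.085),px(Z2,(432,152))),(t,(ws,ys-.025,.085),px(Z2,(497,178))),(t,(-ws,ys,.085),px(Z2,(403,355))),(t,(-ws,ys-.025,.085),px(Z2,(463,369))),
    (s,(ws,ys,.085),px(Z4,(365,130))),(s,(-ws,ys,.085),px(Z4,(193,205))),(s,(-ws,ys-.025,.085),px(Z4,(212,250))),
    (t,(0,yp-.09*np.sin(np.radians(40)),.147),px(Z2,(708,290))),(s,(0,yp-.09*np.sin(np.radians(40)),.147),px(Z4,(418,258))),
    (t,(.045,yc-.025,.093),px(Z1,(538,130))),(t,(-.045,yc-.025,.093),px(Z1,(475,360))),(t,(-.045,yc+.025,.093),px(Z1,(350,340))),
    (s,(.045,yc-.025,.093),px(Z3,(468,160))),(s,(-.045,yc-.025,.093),px(Z3,(262,240))),(s,(-.045,yc+.025,.093),px(Z3,(217,178))),(s,(.045,yc+.025,.093),px(Z3,(415,92))),
    (t,g+.028*ax,px(Z6,(395,405))),(s,g+.028*ax,px(Z5,(318,273))),
    (t,b(-np.pi/2),px(Z6,(348,365))),(t,b(np.pi),px(Z6,(390,490))),(t,b(np.pi/2),px(Z6,(513,478))),
    (s,b(-np.pi/2),px(Z5,(332,330))),(s,b(np.pi),px(Z5,(277,423))),(s,b(np.pi/2),px(Z5,(343,458)))]
def W(p,l):
    l=np.array(l);c,sn=np.cos(p[2]),np.sin(p[2]);return np.array([p[0]+c*l[0]-sn*l[1],p[1]+sn*l[0]+c*l[1],l[2]])
r=lambda p:np.concatenate([proj(c,W(p,l))[0]-uv for c,l,uv in pts(p)])
if __name__=="__main__":
    o=least_squares(r,[.553,.116,-.2,-.15,.037,-.2,.1,-.01,.198,.11,0,.045,0],loss="soft_l1")
    print(np.round(o.x,4));print(np.round(r(o.x).reshape(-1,2),1).tolist())
    np.save("rig.npy",o.x)
E
python3 f.py
```

```text
[ 0.5492  0.1171 -0.1847 -0.1508  0.0355 -0.1967  0.0994 -0.0101  0.2002
  0.114   0.4517  0.033   0.    ]
[[0.7, 0.3], [0.5, 0.6], [0.0, 0.8], [0.1, -0.2], [-0.6, -0.7], [-0.7, -0.8], [0.7, 0.8], [1.2, -0.7], [-1.0, -0.2], [0.2, -0.2], [0.1, -1.3], [-0.6, -0.5], [1.1, -0.1], [0.3, 0.5], [-0.3, -0.4], [0.9, -1.0], [0.9, 0.9], [-0.7, -0.2], [0.4, -0.1], [-0.2, 0.4], [-0.9, -1.5], [0.3, -0.8], [0.4, -0.5], [-0.3, 0.1], [0.0, 0.4], [0.0, -0.1], [-0.3, -0.3], [-0.0, -0.5], [-0.2, 0.2], [-0.1, 0.2]]
```

```bash
cat > g.py <<'E'
from f import *
p=np.load("rig.npy")
YAW=p[2]; Rrig=R.from_euler('z',YAW).as_matrix(); orig=np.array([p[0],p[1],0])
w2=lambda l: orig+Rrig@np.array(l)
def down(yaw):  # tool z down, tool y along direction yaw (mod pi), choose nearest to current later
    y=np.array([np.cos(yaw),np.sin(yaw),0]);z=np.array([0,0,-1.]);return np.column_stack([np.cross(y,z),y,z])
def cur():
    s=read_state();return s,np.array(s["tool_pos"]),R.from_rotvec(s["tcp_rot"]).as_matrix()
def row(tp,tR,p0=None,R0=None):
    if p0 is None: _,p0,R0=cur()
    sh=R0.T@(np.array(tp)-p0)*1000; tr=R.from_matrix(R0.T@tR).as_rotvec()
    return np.round(sh,1),np.round(tr,4)
def show():
    s,a,b=cur();print("t",round(s["time"],2),"pos",np.round(a,4),"rig",np.round(Rrig.T@(a-orig),4),"F",np.round(s["wrist_force"],1),"w",round(s["width"],3),"q",np.round(s["q"],2))
E
python3 - <<'E'
from g import *
show();_,a,b=cur();print(np.round(b,2))
for k in(0,np.pi):
  print(row([.6085,-.2911,.25],down(.2177+k)),row([.6085,-.2911,.018],down(.2177+k)))
  print(row([.45,.15,.3],down(.2177+k)))
print(w2([0,-.08,0]), w2(p[7:10]),w2(p[7:10]+.045*crankdir(p[10])+.03*ax))
E
```

```text
t 0.2 pos [0.2817 0.6129 0.2304] rig [-0.354   0.4382  0.2304] F [ 1.2  0.8 -0.3] w 1.003 q [ 1.1   0.26  1.6  -0.    1.27 -0.04]
[[-0.91  0.42 -0.  ]
 [ 0.42  0.91 -0.  ]
 [ 0.   -0.   -1.  ]]
(array([-674.5, -685. ,  -18.6]), array([-1.400e-03,  6.000e-04,  9.223e-01])) (array([-674.5, -684.6,  213.4]), array([-1.400e-03,  6.000e-04,  9.223e-01]))
(array([-346.3, -350.4,  -69.1]), array([-1.400e-03,  6.000e-04,  9.223e-01]))
(array([-674.5, -685. ,  -18.6]), array([-8.0000e-04, -1.7000e-03, -2.2193e+00])) (array([-674.5, -684.6,  213.4]), array([-8.0000e-04, -1.7000e-03, -2.2193e+00]))
(array([-346.3, -350.4,  -69.1]), array([-8.0000e-04, -1.7000e-03, -2.2193e+00]))
[0.53450531 0.03849903 0.        ] [0.57600464 0.31579936 0.1139804 ] [0.5880833  0.2935597  0.16177688]
```

```bash
python3 -m crank '-60 -60 -35 0 0 .08 60;-115 -115 -60 0 0 .16 60;-155 -157 -69 0 0 .22 60;-195 -197 -69 0 0 .28 60;-235 -237 -69 0 0 .34 60;-275 -277 -69 0 0 .4 60;-315 -318 -69 0 0 .46 60;-355 -360 -69 0 0 .52 60;-395 -400 -69 0 0 .58 60;-435 -440 -69 0 0 .64 60;-475 -480 -69 0 0 .7 60;-515 -520 -69 0 0 .76 60;-555 -560 -60 0 0 .82 60;-595 -600 -50 0 0 .88 60;-635 -643 -40 0 0 .9223 60;-674.5 -685 -18 0 0 .9223 60;-674.5 -685 40 0 0 .9223 60;-674.5 -685 80 0 0 .9223 60;-674.5 -685 100 0 0 .9223 60;-674.5 -685 100 0 0 .9223 60' 40
python3 - <<'E'
from g import *
show();print(row([.6085,-.2911,.05],down(.2177)))
s=cam("side");t=cam("top");pickle.dump((s,t),open("c1.pkl","wb"))
crop(t,330,130,150,110,5,"a1.png"); crop(s,320,180,130,120,5,"a2.png")
E
```

```text
time: 2.7
tool_pos: [0.6077, -0.2901, 0.1296]
tcp_rot: [-1.965, -2.447, 0.001]
wrist_force: [-0.2, 0.7, 0.4]
width: 0.766
t 2.7 pos [ 0.6077 -0.2901  0.1296] rig [ 0.1323 -0.3896  0.1296] F [-0.2  0.7  0.4] w 0.766 q [-0.48  0.34  1.7  -0.    1.1  -0.7 ]
(array([-1.3,  0.8, 79.6]), array([-0.0026, -0.0022,  0.0002]))
```

View pics/a2.png

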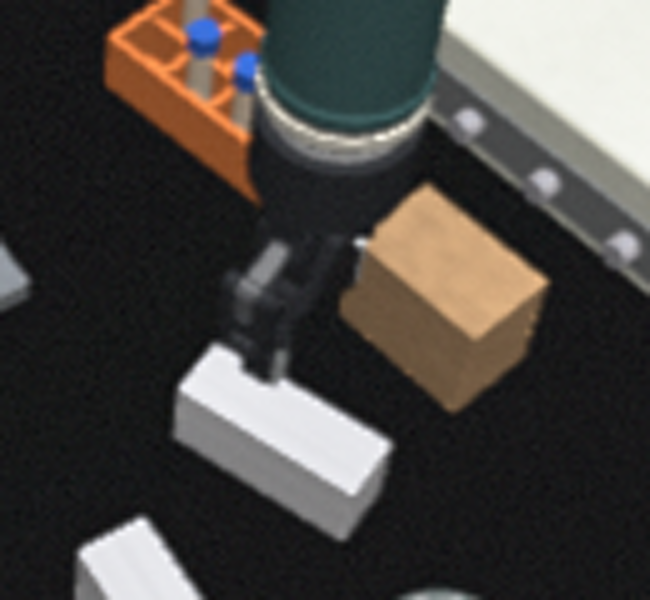

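View pics/a1.png

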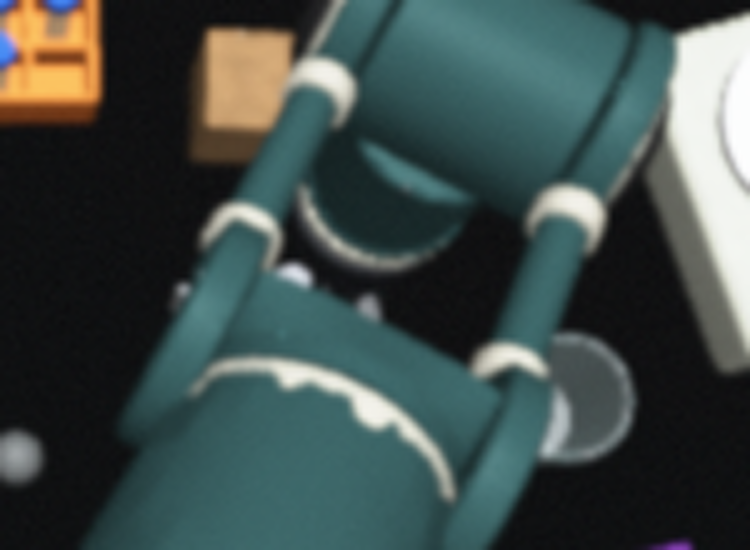

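```bash
python3 -m crank '-1 1 50 0 0 0 60;-1 1 80 0 0 0 60;-1 1 110 0 0 0 60;-1 1 110 0 0 0 60;-1 1 110 0 0 0 60' 40
python3 - <<'E'
from g import *
show()
s=cam("side");crop(s,320,180,130,120,5,"a3.png")
E
```

```text
time: 3.42
tool_pos: [0.6119, -0.2924, 0.0242]
tcp_rot: [1.964, 2.447, 0.001]
wrist_force: [-0.4, 0.2, 1.3]
width: 0.758
t 3.42 pos [ 0.6119 -0.2924  0.0242] rig [ 0.1368 -0.391   0.0242] F [-0.4  0.2  1.3] w 0.758 q [-0.48  0.45  1.76 -0.    0.92 -0.7 ]
```

View pics/a3.png

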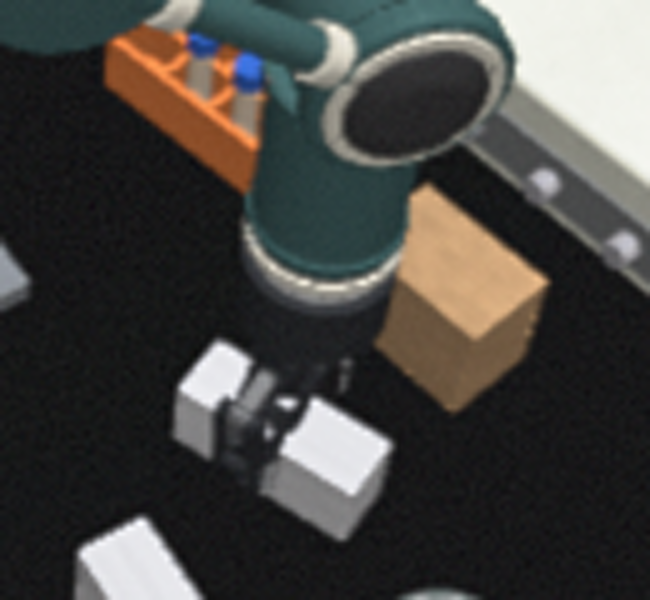

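```bash
python3 -m crank '0 0 0 0 0 0 60;0 0 0 0 0 0 60'
python3 - <<'E'
from g import *
show();print(row([.6085,-.2911,.019],down(.2177)))
E
```

```text
time: 3.72
tool_pos: [0.6107, -0.2919, 0.0227]
tcp_rot: [1.966, 2.448, 0.001]
wrist_force: [-0.1, -0.4, 0.2]
width: 0.765
t 3.73 pos [ 0.6107 -0.2919  0.0227] rig [ 0.1356 -0.3908  0.0227] F [-0.1 -0.4  0.2] w 0.765 q [-0.48  0.45  1.76  0.    0.92 -0.7 ]
(array([ 1.3, -2. ,  3.7]), array([0.0016, 0.0013, 0.    ]))
```

```bash
python3 -m crank '1 -2 3 0 0 0 60;1 -2 3 0 0 0 255;1 -2 3 0 0 0 255;1 -2 3 0 0 0 255;1 -2 3 0 0 0 255;1 -2 3 0 0 0 255' 60
python3 - <<'E'
from g import *
show();print(row([.6085,-.2911,.019],down(.2177)))
E
```

```text
time: 4.47
tool_pos: [0.6081, -0.2909, 0.0184]
tcp_rot: [1.967, 2.449, 0.001]
wrist_force: [1.3, 0.6, 0.2]
width: 0.457
t 4.47 pos [ 0.6081 -0.2909  0.0184] rig [ 0.1329 -0.3903  0.0184] F [1.3 0.6 0.2] w 0.457 q [-0.48  0.45  1.77  0.    0.92 -0.7 ]
(array([-0.2,  0.3, -0.6]), array([ 0.0007,  0.0002, -0.    ]))
```

Run:
```python
from g import *
print(row([.6085,-.2911,.25],down(.2177)),row([*w2([0,-.08,0])[:2],.25],down(YAW)))
```

```text
(array([  -0.3,    0.5, -231.6]), array([ 0.0007,  0.0002, -0.    ])) (array([ 337.5,   -0.6, -231.7]), array([7.000e-04, 1.000e-04, 4.023e-01]))
```

```bash
python3 -m crank '0 0 -30 0 0 0 255;0 0 -70 0 0 0 255;0 0 -120 0 0 0 255;0 0 -170 0 0 0 255;10 0 -210 0 0 0 255;40 0 -232 0 0 .05 255;80 0 -232 0 0 .1 255;120 0 -232 0 0 .15 255;160 0 -232 0 0 .2 255;200 0 -232 0 0 .25 255;240 0 -232 0 0 .3 255;275 0 -232 0 0 .35 255;305 -1 -232 0 0 .4 255;325 -1 -232 0 0 .4023 255;337.5 -.6 -232 0 0 .4023 255;337.5 -.6 -232 0 0 .4023 255;337.5 -.6 -200 0 0 .4023 255;337.5 -.6 -160 0 0 .4023 255;337.5 -.6 -130 0 0 .4023 255;337.5 -.6 -130 0 0 .4023 255'; python3 -m crank '0 0 0 0 0 0 255;0 0 0 0 0 0 255'
python3 - <<'E'
from g import *
show();print(row([*w2([0,-.08,0])[:2],.11],down(YAW)))
s=cam("side");t=cam("top");pickle.dump((s,t),open("c2.pkl","wb"))
crop(s,210,130,140,140,5,"b1.png");crop(t,190,130,160,130,5,"b2.png")
E
```

```text
time: 6.98
tool_pos: [0.5312, 0.0373, 0.1447]
tcp_rot: [-2.414, -2.003, 0.011]
wrist_force: [-0.6, -0.1, -6.7]
width: 0.464
time: 7.22
tool_pos: [0.536, 0.0382, 0.1505]
tcp_rot: [2.415, 2.005, 0.005]
wrist_force: [0.1, 0.1, -6.0]
width: 0.457
t 7.22 pos [0.536  0.0382 0.1505] rig [ 0.0016 -0.08    0.1505] F [ 0.1  0.1 -6. ] w 0.457 q [ 0.02  0.07  1.99 -0.    1.08  0.21]
(array([ 0. , -1.7, 40.5]), array([ 0.0039, -0.0007, -0.0002]))
```

View pics/b1.png

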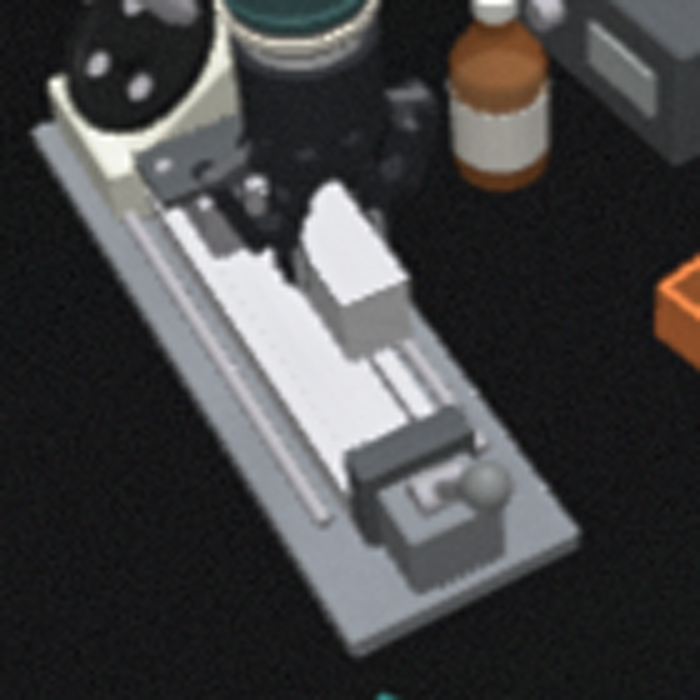

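View pics/b2.png

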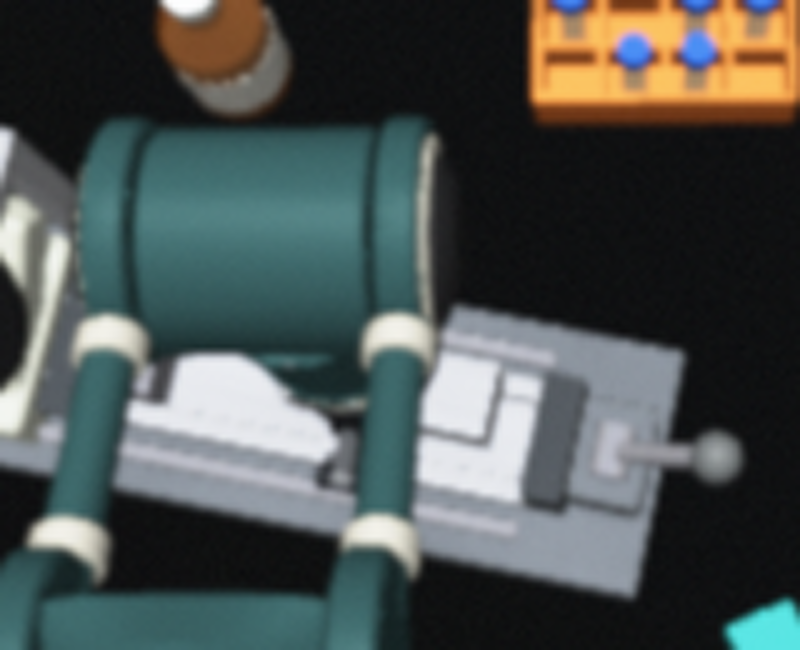

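```bash
cat > ov.py <<'E'
from g import *
def ov(cc,boxes,name,x0,y0,w,h,k=5):
    im=cv2.resize(cc["pixels"][y0:y0+h,x0:x0+w,::-1],None,fx=k,fy=k,interpolation=cv2.INTER_CUBIC)
    for P,col in boxes:
        uv=proj(cc,np.array(P)@Rrig.T+orig); cv2.polylines(im,[np.int32((uv-[x0,y0]+.5)*k-.5)],True,col,1)
    cv2.imwrite("pics/"+name,im)
rect=lambda xm,y0,y1,z,cx=0:[(cx+xm,y0,z),(cx-xm,y0,z),(cx-xm,y1,z),(cx+xm,y1,z)]
E
python3 - <<'E'
from ov import *
s,t=pickle.load(open("c2.pkl","rb"))
bx=[(rect(.02,-.135,-.025,.182,.0016),(0,0,255)),(rect(.02,-.135,-.025,.132,.0016),(255,0,0)),(rect(.024,-.151,.068,.045),(0,255,0)),(rect(.024,-.151,.068,.03),(0,160,255))]
ov(t,bx,"c1.png",190,130,160,120);ov(s,bx,"c2.png",210,130,140,120)
E
```

```text
(no output)
```

View pics/c1.png

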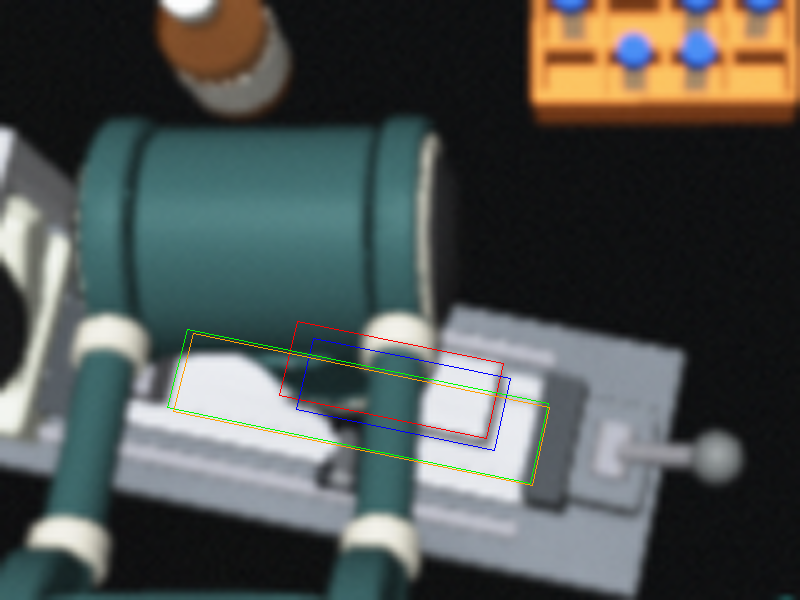

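View pics/c2.png

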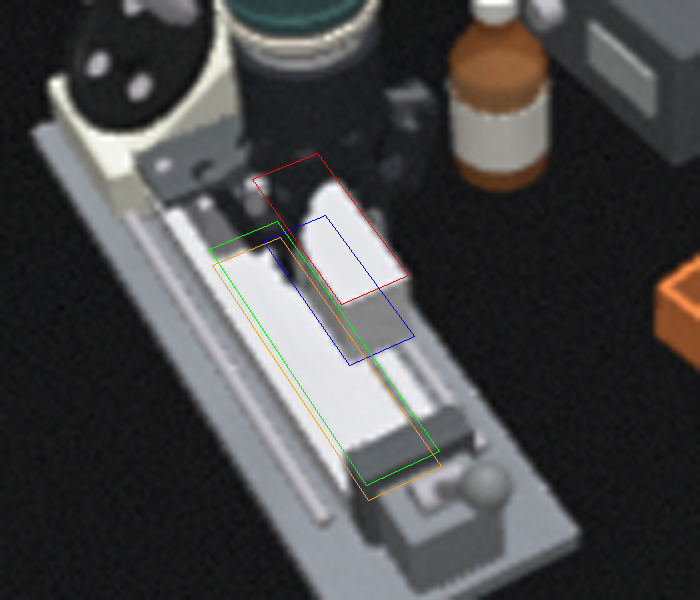

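```bash
python3 -m crank '0 -1.7 30 .0039 -.0007 0 255;0 -1.7 60 .0039 -.0007 0 255;0 -1.7 76 .0039 -.0007 0 255;0 -1.7 76 .0039 -.0007 0 255;0 -1.7 76 .0039 -.0007 0 255;0 -1.7 76 .0039 -.0007 0 255'
python3 - <<'E'
from g import *
show();print(row([*w2([0,-.08,0])[:2],.0485],down(YAW)))
s=cam("side");t=cam("top");
crop(s,210,130,140,140,5,"d1.png")
E
```

```text
time: 8.07
tool_pos: [0.534, 0.0388, 0.0739]
tcp_rot: [-2.416, -2.007, 0.001]
wrist_force: [0.1, -0.1, -6.9]
width: 0.459
t 8.07 pos [0.534  0.0388 0.0739] rig [-0.0005 -0.0798  0.0739] F [ 0.1 -0.1 -6.9] w 0.459 q [0.03 0.16 2.05 0.   0.94 0.21]
(array([-0.2,  0.5, 25.4]), array([-0.0009,  0.0001,  0.0001]))
```

View pics/d1.png

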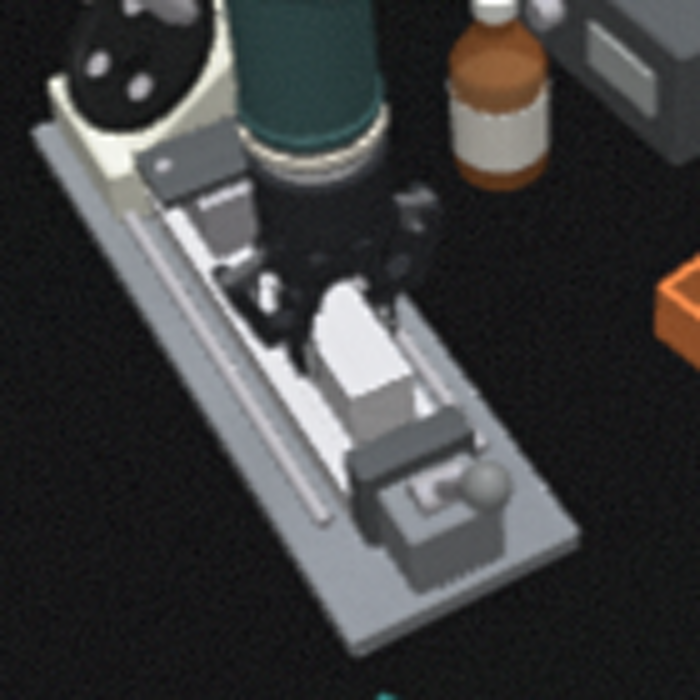

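```bash
python3 -m crank '0 0 8 0 0 0 255;0 0 16 0 0 0 255;0 0 20 0 0 0 255;0 0 23 0 0 0 255;0 0 25 0 0 0 255;0 0 25 0 0 0 255;0 0 25 0 0 0 255'
python3 - <<'E'
from g import *
show()
s=cam("side");crop(s,210,130,140,140,5,"d2.png")
E
```

```text
time: 9.05
tool_pos: [0.5325, 0.0387, 0.0484]
tcp_rot: [-2.415, -2.006, 0.005]
wrist_force: [-5.8, -1.0, 4.3]
width: 0.459
t 9.05 pos [0.5325 0.0387 0.0484] rig [-0.002  -0.0801  0.0484] F [-5.8 -1.   4.3] w 0.459 q [0.03 0.19 2.06 0.   0.89 0.21]
```

View pics/d2.png

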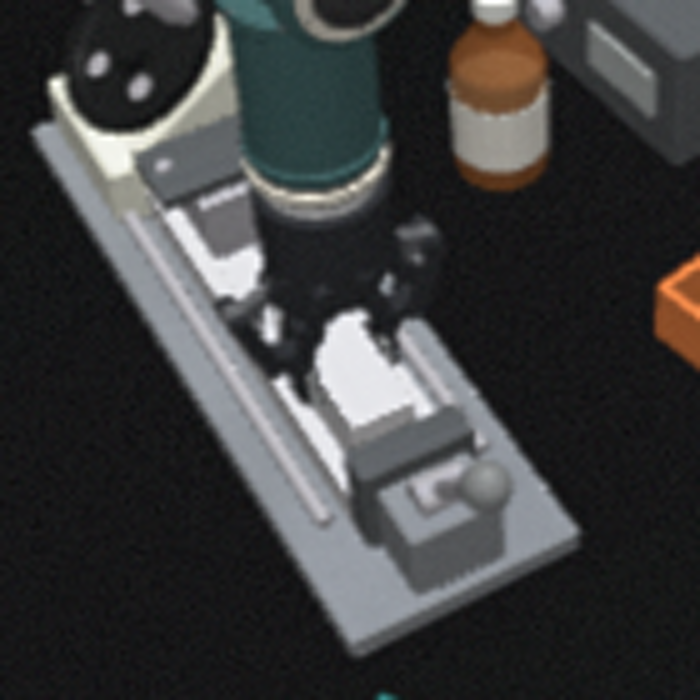

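```bash
python3 -m crank '0 0 0 0 0 0 60;0 0 0 0 0 0 60;0 0 0 0 0 0 60;0 0 -20 0 0 0 60;0 0 -60 0 0 0 60;0 0 -110 0 0 0 60;0 0 -160 0 0 0 60;0 0 -190 0 0 0 60;0 0 -190 0 0 0 60'
python3 - <<'E'
from g import *
show()
s=cam("side");t=cam("top");pickle.dump((s,t),open("c3.pkl","wb"))
crop(s,210,130,140,140,5,"e1.png");crop(t,190,130,160,130,5,"e2.png")
E
```

```text
time: 10.22
tool_pos: [0.5357, 0.0388, 0.241]
tcp_rot: [2.415, 2.006, 0.004]
wrist_force: [0.1, 0.3, 1.3]
width: 0.763
t 10.22 pos [0.5357 0.0388 0.241 ] rig [ 0.0011 -0.0795  0.241 ] F [0.1 0.3 1.3] w 0.763 q [ 0.03 -0.01  1.89  0.    1.26  0.21]
```

View pics/e1.png

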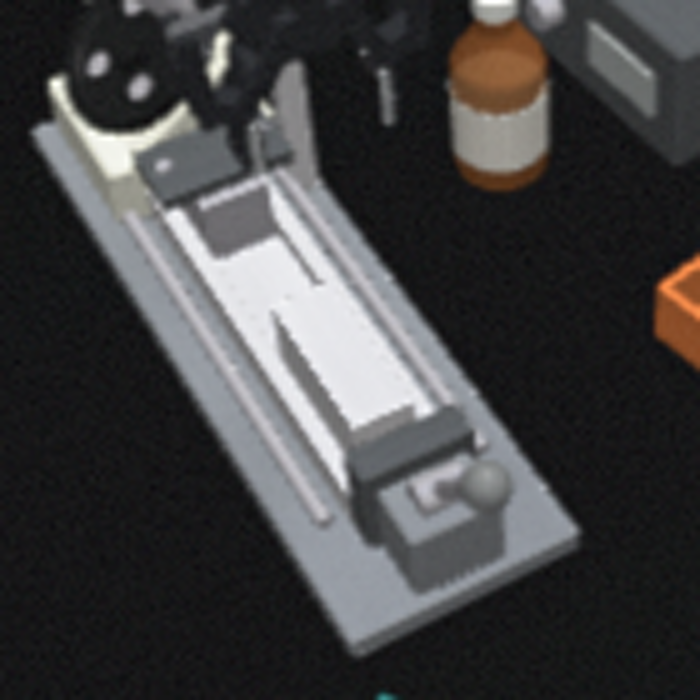

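View pics/e2.png

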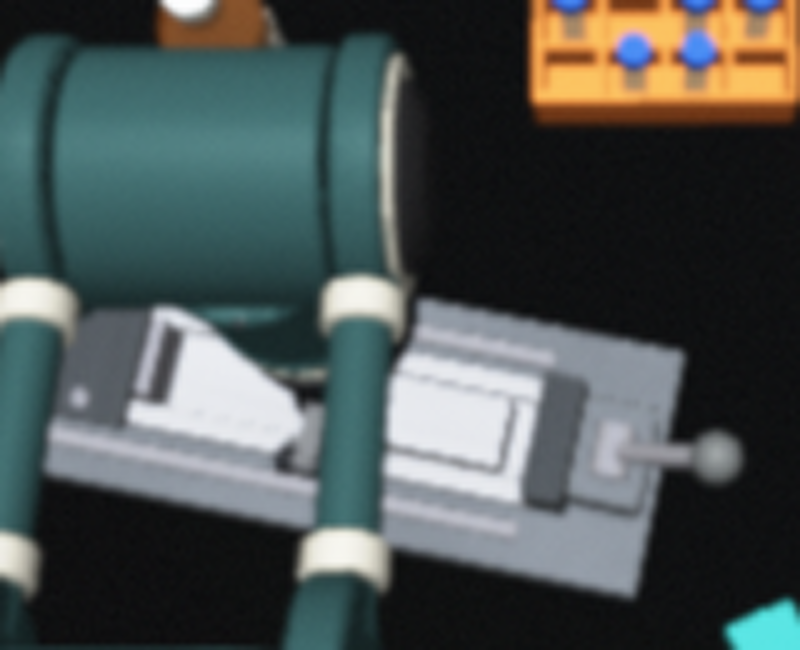

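Run:
```python
from ov import *
s,t=pickle.load(open("c3.pkl","rb"))
bx=[(rect(.02,-.135,-.025,.08,-.001),(0,0,255)),(rect(.02,-.135,-.025,.03,-.001),(255,0,0)),(rect(.024,-.151,.068,.045),(0,255,0))]
ov(t,bx,"c3.png",190,130,160,120);ov(s,bx,"c4.png",210,130,140,120)
```

```text
(no output)
```

View pics/c4.png

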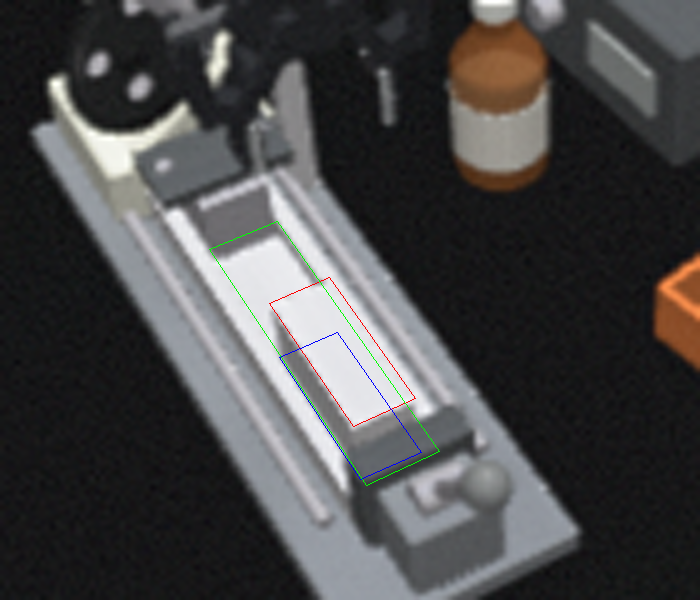

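View pics/c3.png

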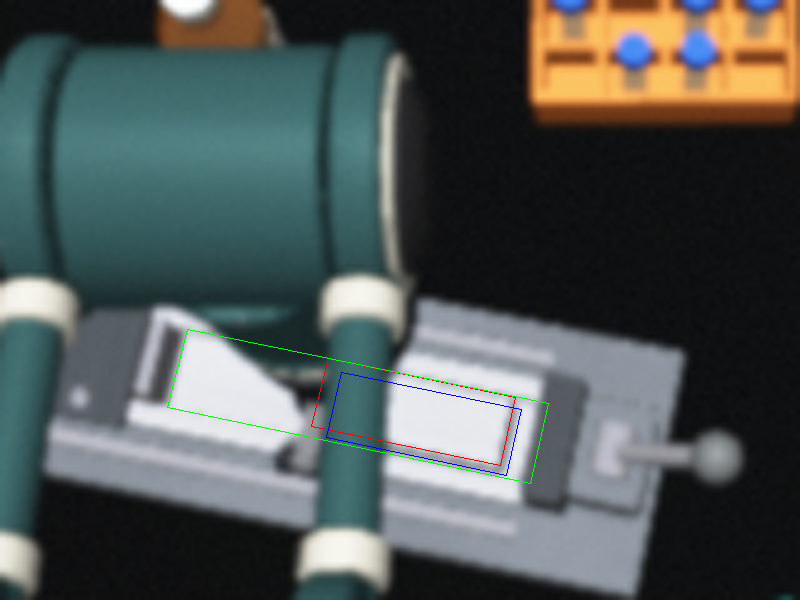

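Run:
```python
from ov import *
s,t=pickle.load(open("c0.pkl","rb"))
for u in [(540,278),(510,195),(582,130),(525,115),(40,170),(60,100),(135,40)]:
    print("top@.275",np.round(Rrig.T@(onz(t,px(Z6,u),.275)-orig),3))
for u in [(455,150),(540,95),(480,108),(330,5),(450,190)]:
    print("side@.275",np.round(Rrig.T@(onz(s,px(Z5,u),.275)-orig),3))
h=p[7:10]; 
yt=np.array([0,1,0]);zt=-ax;xt=np.cross(yt,zt);Rt=Rrig@np.column_stack([xt,yt,zt]);print("Rt",xt)
g=h+.045*crankdir(p[10])+.03*ax
def tcp(th,back=0,gr=.004): # grasp point at grip+gr along axis
    return w2(h+.045*crankdir(th)+(.03+gr)*ax+ (back-bot.grasp_offset)*ax)
show()
print(row(w2([-.16,.05,.3]),Rt)); print(row(tcp(p[10],.10),Rt)); print(row(tcp(p[10],0),Rt),tcp(p[10]),tcp(p[10],.1))
```

```text
top@.275 [0.024 0.111 0.275]
top@.275 [0.047 0.126 0.275]
top@.275 [0.071 0.11  0.275]
top@.275 [0.072 0.128 0.275]
top@.275 [0.025 0.267 0.275]
top@.275 [0.048 0.267 0.275]
top@.275 [0.07  0.25  0.275]
side@.275 [0.028 0.106 0.275]
side@.275 [0.068 0.12  0.275]
side@.275 [0.046 0.124 0.275]
side@.275 [0.025 0.211 0.275]
side@.275 [0.017 0.086 0.275]
Rt [-0.81915204  0.         -0.57357644]
t 10.32 pos [0.5331 0.0387 0.2368] rig [-0.0015 -0.08    0.2368] F [ 0.3 -0.2 -0.3] w 0.767 q [ 0.03 -0.    1.89  0.    1.26  0.21]
(array([ 130. , -158.8,  -62.7]), array([-0.482 , -0.481 , -1.5164]))
(array([260.6, -41.6,   5.1]), array([-0.482 , -0.481 , -1.5164]))
(array([260.6,  16.1,  86.8]), array([-0.482 , -0.481 , -1.5164])) [0.59637151 0.29201145 0.14973534] [0.53998916 0.30254376 0.23165055]
```

```bash
python3 -m crank '13 -16 -10 -.048 -.048 -.152 100;26 -32 -20 -.096 -.096 -.303 100;39 -48 -30 -.145 -.144 -.455 100;52 -64 -40 -.193 -.192 -.607 100;65 -80 -50 -.241 -.240 -.758 100;78 -96 -62 -.289 -.288 -.91 100;91 -112 -62 -.337 -.336 -1.062 100;104 -128 -62 -.386 -.385 -1.213 100;117 -144 -62 -.434 -.433 -1.365 100;130 -159 -62 -.482 -.481 -1.516 100;130 -159 -62 -.482 -.481 -1.516 100;130 -159 -62 -.482 -.481 -1.516 100;130 -159 -62 -.482 -.481 -1.516 100'
cat > wh.py <<'E'
from ov import *
h=p[7:10].copy()
yt=np.array([0,1,0]);zt=-ax;xt=np.cross(yt,zt);Rt=Rrig@np.column_stack([xt,yt,zt])
def tcp(th,back=0,gr=.004): return w2(h+.045*crankdir(th)+(.03+gr+back-bot.grasp_offset)*ax)
def wheel_est():
    s,a,b=cur(); l=Rrig.T@(a-orig)-h; return np.arctan2(-l[1],l@ex), np.hypot(l[1],l@ex), l@ax
E
python3 - <<'E'
from wh import *
show();print(row(tcp(p[10],.09),Rt),row(tcp(p[10],0),Rt))
E
```

```text
time: 11.95
tool_pos: [0.4016, 0.1953, 0.2997]
tcp_rot: [0.237, 2.522, -0.075]
wrist_force: [1.0, 0.2, -0.0]
width: 0.608
t 11.95 pos [0.4016 0.1953 0.2997] rig [-0.1594  0.0497  0.2997] F [ 1.   0.2 -0. ] w 0.608 q [ 0.77 -0.5   2.27 -0.57  1.06 -0.41]
(array([-56.1, 131.2, 132.2]), array([-0.0016, -0.0005, -0.0021])) (array([-56.1, 131.3, 222.2]), array([-0.0016, -0.0005, -0.0021]))
```

```bash
python3 -m crank '-15 40 20 0 0 0 100;-30 80 40 0 0 0 100;-56 131 70 0 0 0 100;-56 131 100 0 0 0 100;-56 131 132 0 0 0 100;-56 131 132 0 0 0 100;-56 131 132 0 0 0 100'
python3 - <<'E'
from wh import *
show();print(row(tcp(p[10],0),Rt),wheel_est())
s=cam("side");t=cam("top");pickle.dump((s,t),open("c4.pkl","wb"))
tip=h+.045*crankdir(p[10])+.058*ax
a,b=cur()[1:]; g=Rrig.T@(a-orig)
bx=[([tip,tip-.064*ax],(0,0,255)),([g,g+.1*ax],(0,255,0))]
ov(s,bx,"w1.png",180,70,130,110);ov(t,bx,"w2.png",110,120,140,110)
E
```

```text
time: 12.82
tool_pos: [0.5452, 0.3018, 0.2244]
tcp_rot: [0.236, 2.521, -0.074]
wrist_force: [-0.5, 0.4, 1.0]
width: 0.606
t 12.82 pos [0.5452 0.3018 0.2244] rig [-0.0378  0.1808  0.2244] F [-0.5  0.4  1. ] w 0.606 q [ 0.72 -0.04  2.07 -0.67  0.82 -0.27]
(array([ 0.2, -0.2, 91. ]), array([-0.0006,  0.0003, -0.0017])) (np.float64(0.4445743795982437), np.float64(0.04503847280417257), np.float64(0.1063377283885042))
```

View pics/w1.png

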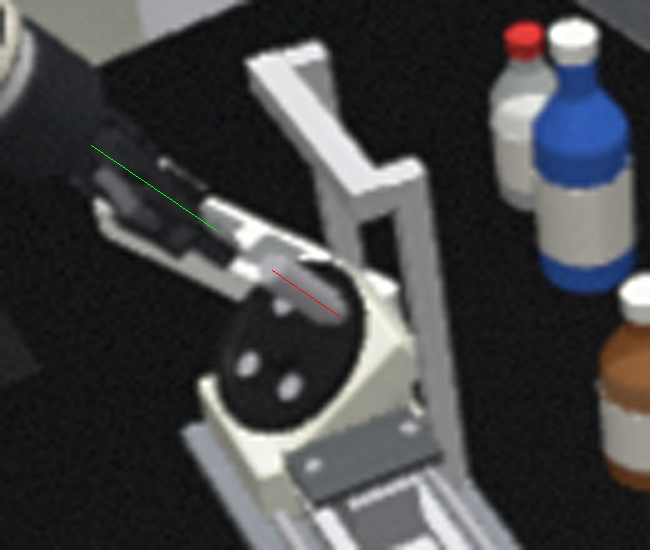

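View pics/w2.png

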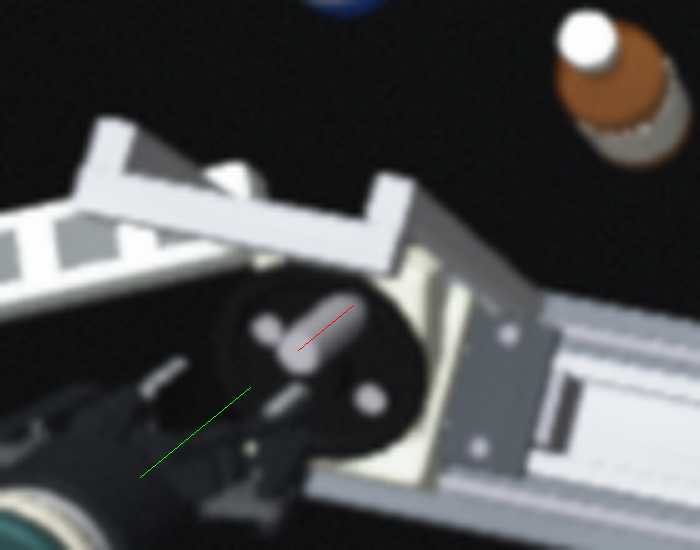

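```bash
python3 -m crank '0 0 30 0 0 0 100;0 0 60 0 0 0 100;0 0 80 0 0 0 100;0 0 90 0 0 0 100;0 0 90 0 0 0 100;0 0 90 0 0 0 100'
python3 - <<'E'
from wh import *
show();print(row(tcp(p[10],0),Rt),wheel_est())
s=cam("side");t=cam("top")
crop(s,180,70,130,110,5,"w3.png");crop(t,110,120,140,110,5,"w4.png")
E
```

```text
time: 13.68
tool_pos: [0.5956, 0.2931, 0.1512]
tcp_rot: [0.234, 2.52, -0.072]
wrist_force: [0.5, 0.4, 0.4]
width: 0.611
t 13.68 pos [0.5956 0.2931 0.1512] rig [0.0133 0.1815 0.1512] F [0.5 0.4 0.4] w 0.611 q [ 0.64  0.1   2.08 -0.76  0.66 -0.21]
(array([ 0.1, -0.9,  1.7]), array([ 0.0009,  0.0011, -0.0008])) (np.float64(0.43202904037585793), np.float64(0.044656346460457755), np.float64(0.017001918274590355))
```

View pics/w3.png

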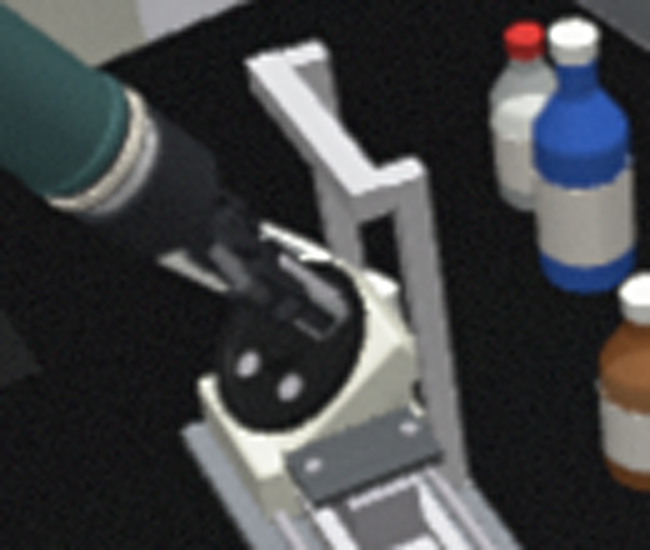

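View pics/w4.png

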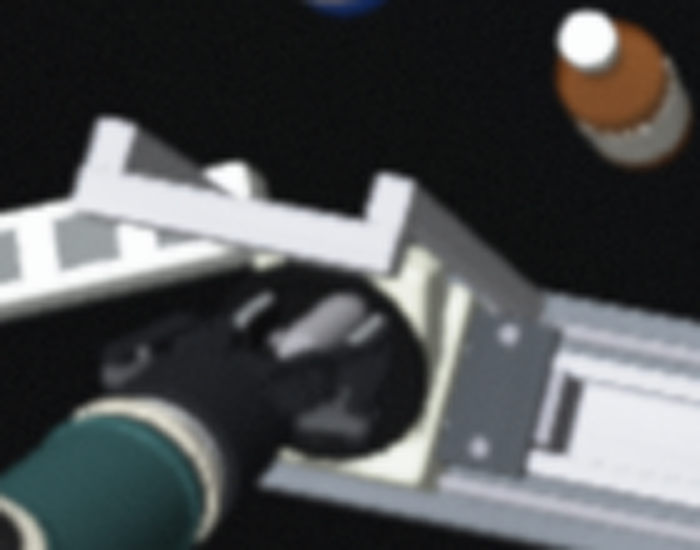

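```bash
python3 -m crank '0 0 0 0 0 0 255;0 0 0 0 0 0 255;0 0 0 0 0 0 255;0 0 0 0 0 0 255' 60
python3 - <<'E'
from wh import *
show();print(row(tcp(p[10],0),Rt),wheel_est())
th0=wheel_est()[0]
_,a,b=cur()
for k in range(0,21):
    th=th0+k*.13
    d=h*0+.045*(crankdir(th)-crankdir(th0)); print(k,np.round(b.T@(Rrig@d)*1000,1))
E
```

```text
time: 14.28
tool_pos: [0.5955, 0.2928, 0.1508]
tcp_rot: [0.234, 2.521, -0.073]
wrist_force: [-5.1, -0.1, 5.7]
width: 0.269
t 14.28 pos [0.5955 0.2928 0.1508] rig [0.0133 0.1812 0.1508] F [-5.1 -0.1  5.7] w 0.269 q [ 0.64  0.11  2.08 -0.76  0.66 -0.21]
(array([-0.2, -0.6,  1.5]), array([ 0.0002,  0.0008, -0.0007])) (np.float64(0.4413109618476566), np.float64(0.044561429384487886), np.float64(0.016752814846154804))
0 [0. 0. 0.]
1 [ 2.8 -5.1 -0. ]
2 [ 6.3 -9.8 -0. ]
3 [ 10.4 -14.   -0. ]
4 [ 14.9 -17.7  -0. ]
5 [ 19.9 -20.7  -0. ]
6 [ 25.3 -23.1  -0. ]
7 [ 30.9 -24.7  -0. ]
8 [ 36.7 -25.6  -0. ]
9 [ 42.5 -25.8  -0. ]
10 [ 48.3 -25.2  -0. ]
11 [ 54.  -23.8  -0. ]
12 [ 59.5 -21.7  -0.1]
13 [ 64.6 -18.9  -0.1]
14 [ 69.3 -15.5  -0.1]
15 [ 73.6 -11.5  -0.1]
16 [77.3 -7.  -0.1]
17 [80.4 -2.  -0.1]
18 [82.8  3.3 -0.1]
19 [84.5  8.9 -0.1]
20 [85.5 14.7 -0.1]
```

```bash
python3 -m crank '2.8 -5.1 0 0 0 0 255;6.3 -9.8 0 0 0 0 255;10.4 -14 0 0 0 0 255;14.9 -17.7 0 0 0 0 255;19.9 -20.7 0 0 0 0 255;25.3 -23.1 0 0 0 0 255;30.9 -24.7 0 0 0 0 255'
python3 - <<'E'
from wh import *
show();print(wheel_est())
s=cam("side");crop(s,180,70,130,190,3,"w5.png")
E
```

```text
time: 15.15
tool_pos: [0.5663, 0.2696, 0.1336]
tcp_rot: [0.238, 2.519, -0.082]
wrist_force: [-5.1, -10.4, 13.1]
width: 0.264
t 15.15 pos [0.5663 0.2696 0.1336] rig [-0.0112  0.153   0.1336] F [ -5.1 -10.4  13.1] w 0.264 q [ 0.64  0.06  2.16 -0.8   0.64 -0.15]
(np.float64(1.3541748256894917), np.float64(0.048369149866118254), np.float64(0.016728310738959085))
```

View pics/w5.png

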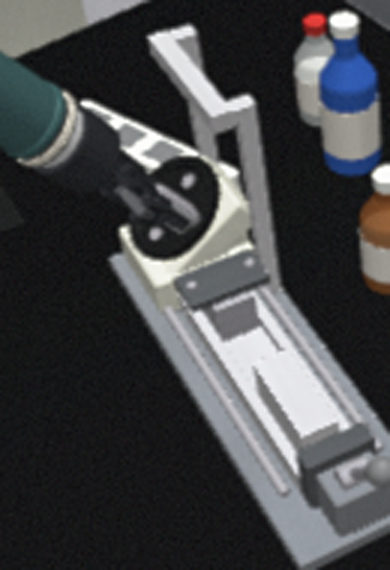

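```bash
cat > arc.py <<'E'
from wh import *
import sys
dx,dy,th0,st,n=map(float,sys.argv[1:6])
hh=h+dx*ex+dy*ey
_,a,b=cur(); l=Rrig.T@(a-orig)-hh; print("r",np.hypot(l@ex,l[1]),"th",np.arctan2(-l[1],l@ex)%(2*np.pi),"ax",l@ax)
out=[]
for k in range(1,int(n)+1):
    th=th0+k*st; t_=hh+.045*crankdir(th)+.0167*ax
    sh=b.T@(orig+Rrig@t_-a)*1000; out.append("%.1f %.1f %.1f 0 0 0 255"%tuple(sh))
print(";".join(out)); print(row(a,Rt)[1])
E
python3 arc.py -.002 -.0045 1.29 .17 18
```

```text
r 0.044555147616292846 th 1.31598094623437 ax 0.016662460473900177
6.3 -1.6 -0.0 0 0 0 255;13.9 -1.8 -0.0 0 0 0 255;21.5 -0.7 -0.1 0 0 0 255;28.7 1.6 -0.1 0 0 0 255;35.5 5.2 -0.1 0 0 0 255;41.6 9.8 -0.1 0 0 0 255;46.8 15.4 -0.2 0 0 0 255;50.9 21.8 -0.2 0 0 0 255;54.0 28.8 -0.3 0 0 0 255;55.8 36.2 -0.3 0 0 0 255;56.3 43.9 -0.4 0 0 0 255;55.5 51.5 -0.4 0 0 0 255;53.4 58.8 -0.5 0 0 0 255;50.2 65.7 -0.5 0 0 0 255;45.8 72.0 -0.6 0 0 0 255;40.4 77.4 -0.6 0 0 0 255;34.2 81.8 -0.6 0 0 0 255;27.3 85.2 -0.7 0 0 0 255
[-0.0069  0.0009 -0.0013]
```

```bash
python3 -m crank '6 -1.5 0 0 0 0 255;14 -2 0 0 0 0 255;21.5 -.7 0 0 0 0 255;28.7 1.6 0 0 0 0 255;35.5 5.2 0 0 0 0 255;41.6 9.8 0 0 0 0 255;46.8 15.4 0 0 0 0 255;51 21.8 0 0 0 0 255;54 28.8 0 0 0 0 255'
python3 - <<'E'
from wh import *
show();l=Rrig.T@(cur()[1]-orig)-h;print(l@ex,l[1])
_,a,b=cur();print("F in rig ex,ey,ax",np.round([(Rrig.T@read_state()["wrist_force"])@v for v in(ex,ey,ax)],1))
E
python3 arc.py -.002 -.0045 2.82 .17 12
```

```text
time: 16.32
tool_pos: [0.5268, 0.3091, 0.1014]
tcp_rot: [0.235, 2.522, -0.075]
wrist_force: [-5.1, -0.8, 8.4]
width: 0.269
t 16.32 pos [0.5268 0.3091 0.1014] rig [-0.0573  0.1846  0.1014] F [-5.1 -0.8  8.4] w 0.269 q [ 0.76  0.1   2.19 -0.87  0.65  0.03]
-0.04582412111051832 -0.015612463401810356
F in rig ex,ey,ax [ 0.8 -1.7  9.7]
r 0.04521106539295388 th 2.893257230212195 ax 0.016728539724601525
0.7 4.3 0.0 0 0 0 255;1.2 11.9 0.0 0 0 0 255;0.4 19.5 0.0 0 0 0 255;-1.7 26.9 0.0 0 0 0 255;-4.9 33.8 -0.0 0 0 0 255;-9.3 40.1 -0.0 0 0 0 255;-14.7 45.5 -0.0 0 0 0 255;-21.0 49.9 -0.0 0 0 0 255;-27.8 53.2 -0.0 0 0 0 255;-35.2 55.3 -0.0 0 0 0 255;-42.8 56.1 -0.0 0 0 0 255;-50.4 55.7 -0.0 0 0 0 255
[-0.0009 -0.0002 -0.0006]
```

```bash
python3 -m crank '.7 6 0 0 0 0 255;1 12 0 0 0 0 255;.4 19.5 0 0 0 0 255;-1.7 27 0 0 0 0 255;-5 33.8 0 0 0 0 255;-9.3 40.1 0 0 0 0 255;-14.7 45.5 0 0 0 0 255;-21 50 0 0 0 0 255;-27.8 53.2 0 0 0 0 255;-35.2 55.3 0 0 0 0 255;-42.8 56 0 0 0 0 255;-50.4 55.7 0 0 0 0 255'
python3 - <<'E'
from wh import *
show();l=Rrig.T@(cur()[1]-orig)-h;print(l@ex,l[1])
print("F in rig ex,ey,ax",np.round([(Rrig.T@read_state()["wrist_force"])@v for v in(ex,ey,ax)],1))
E
python3 arc.py -.002 -.0045 4.86 .17 15
```

```text
time: 17.82
tool_pos: [0.5777, 0.3564, 0.1303]
tcp_rot: [0.235, 2.522, -0.074]
wrist_force: [-8.9, -1.0, 8.2]
width: 0.265
t 17.82 pos [0.5777 0.3564 0.1303] rig [-0.016   0.2404  0.1303] F [-8.9 -1.   8.2] w 0.265 q [ 0.75  0.19  2.03 -0.79  0.71 -0.07]
0.004581091744816656 0.040240827603331614
F in rig ex,ey,ax [-2.4 -2.6 11.6]
r 0.04522225583918536 th 4.858435329547845 ax 0.016710572455548092
-7.5 -2.0 0.0 0 0 0 255;-14.5 -5.0 -0.0 0 0 0 255;-20.9 -9.1 -0.0 0 0 0 255;-26.6 -14.3 -0.0 0 0 0 255;-31.2 -20.3 -0.0 0 0 0 255;-34.8 -27.1 -0.0 0 0 0 255;-37.2 -34.3 -0.0 0 0 0 255;-38.4 -41.9 -0.0 0 0 0 255;-38.2 -49.5 0.0 0 0 0 255;-36.7 -57.0 0.0 0 0 0 255;-34.0 -64.2 0.0 0 0 0 255;-30.2 -70.7 0.0 0 0 0 255;-25.2 -76.6 0.0 0 0 0 255;-19.4 -81.5 0.0 0 0 0 255;-12.8 -85.4 0.0 0 0 0 255
[-0.0006 -0.001  -0.0007]
```

```bash
python3 -m crank '-7.5 -2 0 0 0 0 255;-14.5 -5 0 0 0 0 255;-21 -9 0 0 0 0 255;-26.6 -14.3 0 0 0 0 255;-31.2 -20.3 0 0 0 0 255;-34.8 -27 0 0 0 0 255;-37.2 -34.3 0 0 0 0 255;-38.4 -42 0 0 0 0 255'
python3 - <<'E'
from wh import *
show();l=Rrig.T@(cur()[1]-orig)-h;print(l@ex,l[1])
print("F in rig ex,ey,ax",np.round([(Rrig.T@read_state()["wrist_force"])@v for v in(ex,ey,ax)],1))
s=cam("side");t=cam("top");crop(s,180,70,160,180,3,"x1.png");crop(t,130,130,200,120,4,"x2.png")
E
python3 arc.py -.002 -.0045 6.22 .17 15
```

```text
time: 18.82
tool_pos: [0.6008, 0.3101, 0.1522]
tcp_rot: [0.234, 2.522, -0.071]
wrist_force: [-8.1, 3.0, 5.9]
width: 0.27
t 18.82 pos [0.6008 0.3101 0.1522] rig [0.0153 0.1991 0.1522] F [-8.1  3.   5.9] w 0.27 q [ 0.66  0.13  2.04 -0.75  0.68 -0.2 ]
0.0427175045707326 -0.0010579276570387985
F in rig ex,ey,ax [-3.6  1.4  9.7]
r 0.04482567517516417 th 6.227922270245759 ax 0.01673418603361767
0.0 -7.3 0.0 0 0 0 255;1.5 -14.8 0.0 0 0 0 255;4.2 -21.9 0.0 0 0 0 255;8.0 -28.5 0.0 0 0 0 255;12.9 -34.4 0.1 0 0 0 255;18.8 -39.3 0.1 0 0 0 255;25.4 -43.1 0.1 0 0 0 255;32.5 -45.8 0.1 0 0 0 255;40.0 -47.3 0.1 0 0 0 255;47.7 -47.4 0.1 0 0 0 255;55.2 -46.3 0.1 0 0 0 255;62.5 -43.9 0.1 0 0 0 255;69.2 -40.3 0.1 0 0 0 255;75.3 -35.6 0.1 0 0 0 255;80.4 -30.0 0.1 0 0 0 255
[-0.0002 -0.001  -0.0011]
```

View pics/x1.png

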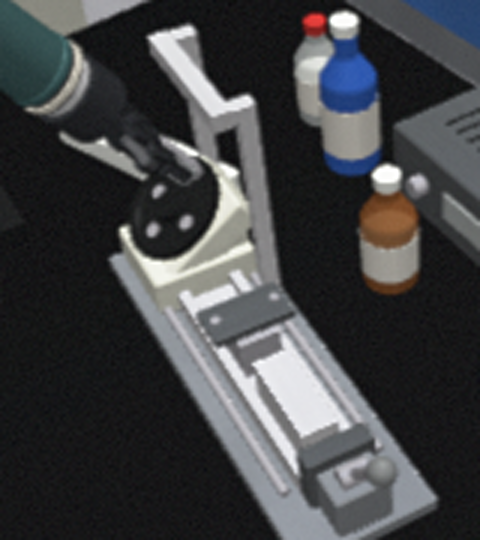

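View pics/x2.png

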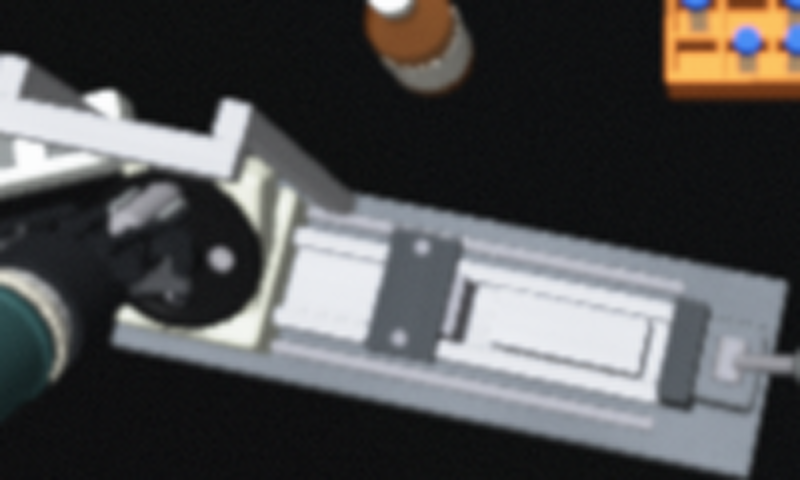

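```bash
python3 -m crank '0 -7.3 0 0 0 0 255;1.5 -14.8 0 0 0 0 255;4.2 -22 0 0 0 0 255;8 -28.5 0 0 0 0 255;13 -34.4 0 0 0 0 255;18.8 -39.3 0 0 0 0 255;25.4 -43 0 0 0 0 255;32.5 -45.8 0 0 0 0 255;40 -47.3 0 0 0 0 255;47.7 -47.4 0 0 0 0 255;55.2 -46.3 0 0 0 0 255;62.5 -44 0 0 0 0 255;69.2 -40.3 0 0 0 0 255;75.3 -35.6 0 0 0 0 255'
python3 - <<'E'
from wh import *
show()
print("F in rig ex,ey,ax",np.round([(Rrig.T@read_state()["wrist_force"])@v for v in(ex,ey,ax)],1))
s=cam("side");t=cam("top");crop(s,220,130,130,130,5,"x3.png");crop(t,200,160,140,100,5,"x4.png")
E
python3 arc.py -.002 -.0045 8.6 .1 14
```

```text
time: 20.68
tool_pos: [0.534, 0.2848, 0.1095]
tcp_rot: [0.236, 2.521, -0.076]
wrist_force: [-6.1, -2.2, 9.9]
width: 0.259
t 20.68 pos [0.534  0.2848 0.1095] rig [-0.0457  0.162   0.1095] F [-6.1 -2.2  9.9] w 0.259 q [ 0.71  0.07  2.21 -0.85  0.64 -0.03]
F in rig ex,ey,ax [ 1.2 -3.3 11.3]
r 0.04499361151139214 th 2.3146597895537 ax 0.0166884789944262
3.2 3.3 -0.0 0 0 0 255;6.0 6.8 -0.0 0 0 0 255;8.5 10.6 -0.0 0 0 0 255;10.5 14.6 -0.0 0 0 0 255;12.2 18.7 -0.0 0 0 0 255;13.4 23.1 -0.0 0 0 0 255;14.2 27.5 -0.0 0 0 0 255;14.5 32.0 -0.0 0 0 0 255;14.4 36.5 -0.1 0 0 0 255;13.9 40.9 -0.1 0 0 0 255;12.9 45.3 -0.1 0 0 0 255;11.4 49.6 -0.1 0 0 0 255;9.6 53.7 -0.1 0 0 0 255;7.3 57.6 -0.1 0 0 0 255
[-0.0012 -0.0004 -0.0004]
```

View pics/x3.png

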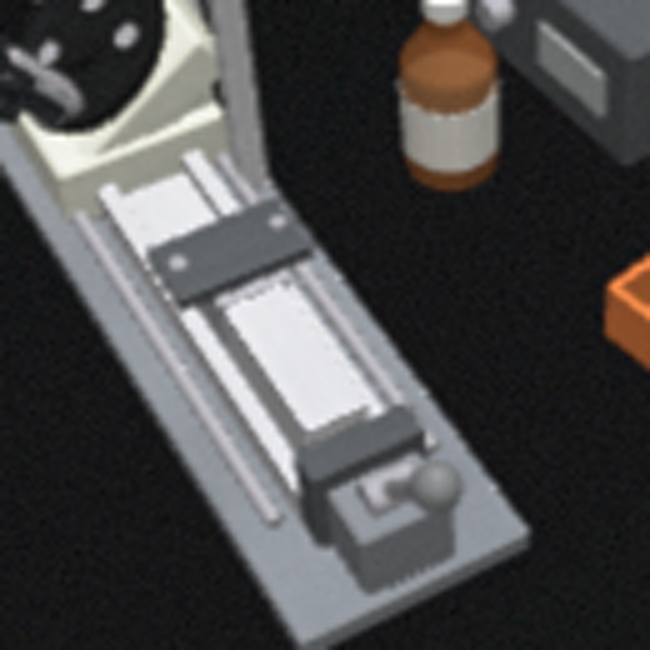

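View pics/x4.png

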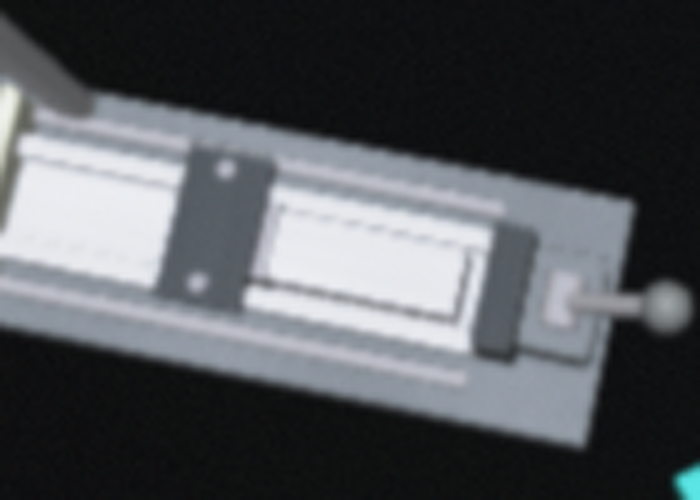

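```bash
python3 -m crank '3.2 3.3 0 0 0 0 255;6 6.8 0 0 0 0 255;8.5 10.6 0 0 0 0 255;10.5 14.6 0 0 0 0 255;12.2 18.7 0 0 0 0 255;13.4 23 0 0 0 0 255;14.2 27.5 0 0 0 0 255;14.2 27.5 0 0 0 0 255'
python3 - <<'E'
from wh import *
show()
print("F in rig ex,ey,ax",np.round([(Rrig.T@read_state()["wrist_force"])@v for v in(ex,ey,ax)],1))
s=cam("side");t=cam("top");crop(s,220,130,130,130,5,"x5.png");crop(t,200,160,140,100,5,"x6.png")
E
python3 arc.py -.002 -.0045 9.3 .05 14
```

```text
time: 21.78
tool_pos: [0.527, 0.3149, 0.1008]
tcp_rot: [0.235, 2.522, -0.074]
wrist_force: [-11.0, 0.6, 9.7]
width: 0.269
t 21.77 pos [0.527  0.3149 0.1008] rig [-0.0581  0.1903  0.1008] F [-11.    0.6   9.7] w 0.269 q [ 0.76  0.11  2.18 -0.87  0.66  0.03]
F in rig ex,ey,ax [-3.3 -1.4 14.2]
r 0.04515344204177608 th 3.0217278502153793 ax 0.01670974973526636
0.0 2.0 0.0 0 0 0 255;0.2 4.3 0.0 0 0 0 255;0.2 6.5 0.0 0 0 0 255;0.0 8.8 0.0 0 0 0 255;-0.2 11.0 0.0 0 0 0 255;-0.5 13.2 0.0 0 0 0 255;-1.0 15.4 0.0 0 0 0 255;-1.5 17.6 0.0 0 0 0 255;-2.2 19.8 -0.0 0 0 0 255;-2.9 21.9 -0.0 0 0 0 255;-3.8 24.0 -0.0 0 0 0 255;-4.8 26.0 -0.0 0 0 0 255;-5.9 28.0 -0.0 0 0 0 255;-7.1 29.9 -0.0 0 0 0 255
[-0.0005 -0.0009 -0.0007]
```

View pics/x6.png

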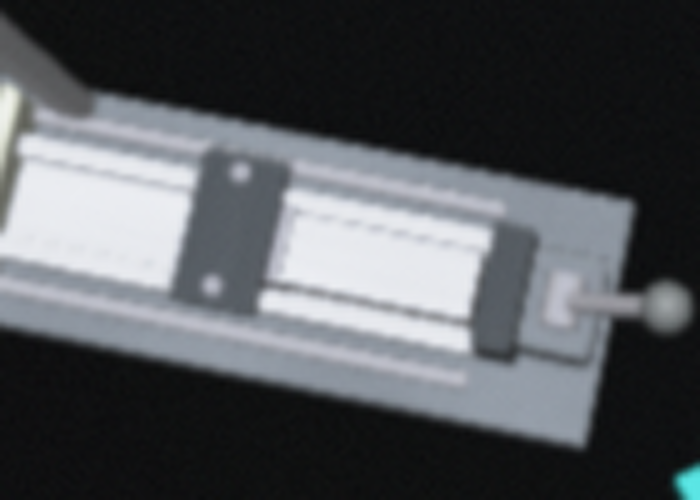

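```bash
python3 -m crank '0 2 0 0 0 0 255;.2 4.3 0 0 0 0 255;.2 6.5 0 0 0 0 255;.2 6.5 0 0 0 0 255'
python3 - <<'E'
from wh import *
print("F in rig ex,ey,ax",np.round([(Rrig.T@read_state()["wrist_force"])@v for v in(ex,ey,ax)],1))
E
python3 arc.py -.002 -.0045 9.45 .05 7
```

```text
time: 22.38
tool_pos: [0.5279, 0.3211, 0.1006]
tcp_rot: [0.235, 2.523, -0.074]
wrist_force: [-11.6, 0.3, 10.4]
width: 0.263
F in rig ex,ey,ax [-3.4 -1.9 15.1]
r 0.04519305462697761 th 3.1606492880155357 ax 0.016679751845253755
-0.3 2.5 -0.0 0 0 0 255;-0.5 4.8 -0.0 0 0 0 255;-0.9 7.0 -0.0 0 0 0 255;-1.3 9.2 -0.0 0 0 0 255;-1.9 11.4 -0.0 0 0 0 255;-2.5 13.5 -0.0 0 0 0 255;-3.3 15.6 -0.0 0 0 0 255
[-0.001  -0.0011 -0.0007]
```

```bash
python3 -m crank '-.3 2.5 0 0 0 0 255;-.5 4.8 0 0 0 0 255;-.9 7 0 0 0 0 255;-.9 7 0 0 0 0 255'
python3 - <<'E'
from wh import *
print("F in rig ex,ey,ax",np.round([(Rrig.T@read_state()["wrist_force"])@v for v in(ex,ey,ax)],1))
E
python3 arc.py -.002 -.0045 9.6 .05 7
```

```text
time: 22.88
tool_pos: [0.5296, 0.3275, 0.1009]
tcp_rot: [0.235, 2.523, -0.075]
wrist_force: [-13.4, 0.3, 11.3]
width: 0.267
F in rig ex,ey,ax [-4.3 -2.1 16.8]
r 0.04521844240224161 th 3.30757119401214 ax 0.016653707625947013
-0.7 2.6 -0.1 0 0 0 255;-1.3 4.8 -0.1 0 0 0 255;-2.0 6.9 -0.1 0 0 0 255;-2.7 9.0 -0.1 0 0 0 255;-3.6 11.1 -0.1 0 0 0 255;-4.6 13.1 -0.1 0 0 0 255;-5.7 15.1 -0.1 0 0 0 255
[-0.0018 -0.0014 -0.0008]
```

```bash
python3 -m crank '-.7 2.6 0 0 0 0 255;-1.3 4.8 0 0 0 0 255;-1.3 4.8 0 0 0 0 255'
python3 - <<'E'
from wh import *
print("F in rig ex,ey,ax",np.round([(Rrig.T@read_state()["wrist_force"])@v for v in(ex,ey,ax)],1))
s=cam("side");t=cam("top");pickle.dump((s,t),open("c5.pkl","wb"));crop(s,240,160,90,90,6,"y5.png");crop(t,230,170,100,80,7,"y6.png")
E
python3 arc.py -.002 -.0045 9.7 .05 7
```

```text
time: 23.25
tool_pos: [0.5298, 0.328, 0.1008]
tcp_rot: [0.239, 2.524, -0.086]
wrist_force: [-24.5, -10.5, 20.7]
width: 0.265
F in rig ex,ey,ax [ -6.3 -14.8  29.7]
r 0.04526709713994942 th 3.3185537691264555 ax 0.01654760500734815
-1.9 6.4 -0.2 0 0 0 255;-2.7 8.5 -0.2 0 0 0 255;-3.6 10.6 -0.3 0 0 0 255;-4.5 12.6 -0.3 0 0 0 255;-5.6 14.6 -0.3 0 0 0 255;-6.8 16.5 -0.3 0 0 0 255;-8.1 18.4 -0.4 0 0 0 255
[-0.0103 -0.0027 -0.0012]
```

View pics/y6.png

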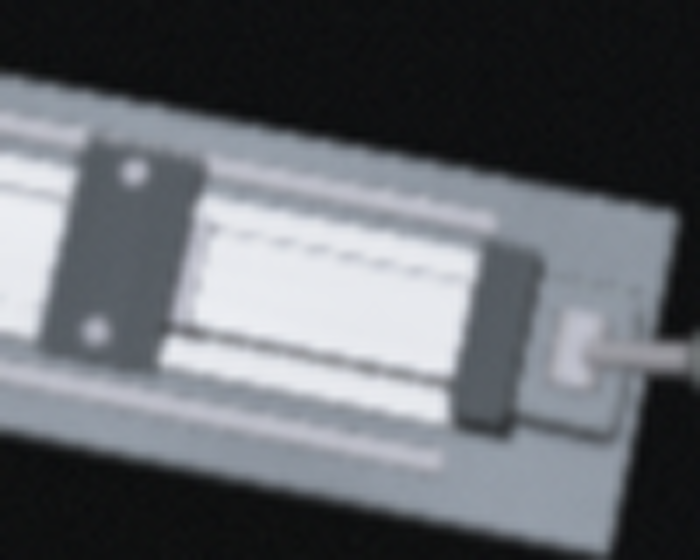

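View pics/y5.png

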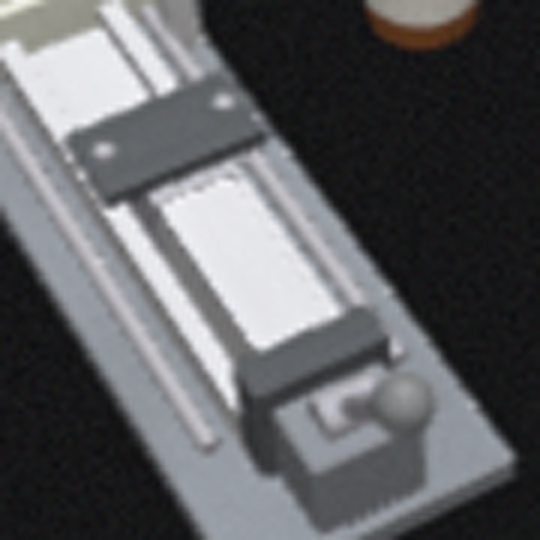

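```bash
python3 -m crank '.7 -3 0 0 0 0 255;.7 -3 0 0 0 0 255'; python3 -m crank '0 0 0 0 0 0 90;0 0 0 0 0 0 90;0 0 0 0 0 0 90'
python3 - <<'E'
from wh import *
show()
print("F in rig ex,ey,ax",np.round([(Rrig.T@read_state()["wrist_force"])@v for v in(ex,ey,ax)],1),wheel_est())
E
```

```text
time: 23.6
tool_pos: [0.5297, 0.3276, 0.1009]
tcp_rot: [0.237, 2.524, -0.079]
wrist_force: [-17.1, -4.0, 13.5]
width: 0.262
time: 23.98
tool_pos: [0.5321, 0.3296, 0.1012]
tcp_rot: [0.234, 2.522, -0.074]
wrist_force: [-0.6, 1.1, 0.2]
width: 0.647
t 23.98 pos [0.5321 0.3296 0.1012] rig [-0.0558  0.2057  0.1012] F [-0.6  1.1  0.2] w 0.647 q [ 0.78  0.14  2.15 -0.86  0.67  0.04]
F in rig ex,ey,ax [-0.5  1.   0.6] (np.float64(-3.0204170891220126), np.float64(0.04509682745753996), np.float64(0.01577116053923427))
```

```bash
python3 -m crank '0 0 -20 0 0 0 90;0 0 -50 0 0 0 90;0 0 -80 0 0 0 90;0 0 -120 0 0 0 90;0 0 -120 0 0 0 90'
python3 - <<'E'
from wh import *
show()
s=cam("side");t=cam("top");crop(s,180,70,160,190,3,"u1.png");crop(t,130,130,200,120,4,"u2.png")
Rd=down(YAW)
print(row(w2([-.12,.05,.32]),Rd));print(row(w2([0,-.32,.28]),Rd));
E
```

```text
time: 24.6
tool_pos: [0.4646, 0.3451, 0.2047]
tcp_rot: [0.234, 2.518, -0.065]
wrist_force: [0.0, 0.3, 1.2]
width: 0.65
t 24.6 pos [0.4646 0.3451 0.2047] rig [-0.125   0.2085  0.2047] F [0.  0.3 1.2] w 0.65 q [ 0.9  -0.06  2.14 -0.71  0.89 -0.07]
(array([ -72.6, -156.3,  -94.8]), array([0.4804, 0.4775, 1.5172]))
(array([-148. , -526.4,    6.2]), array([0.4804, 0.4775, 1.5172]))
```

View pics/u1.png

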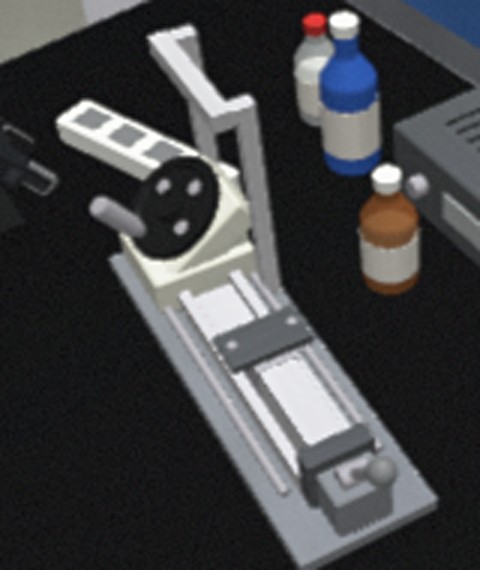

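View pics/u2.png

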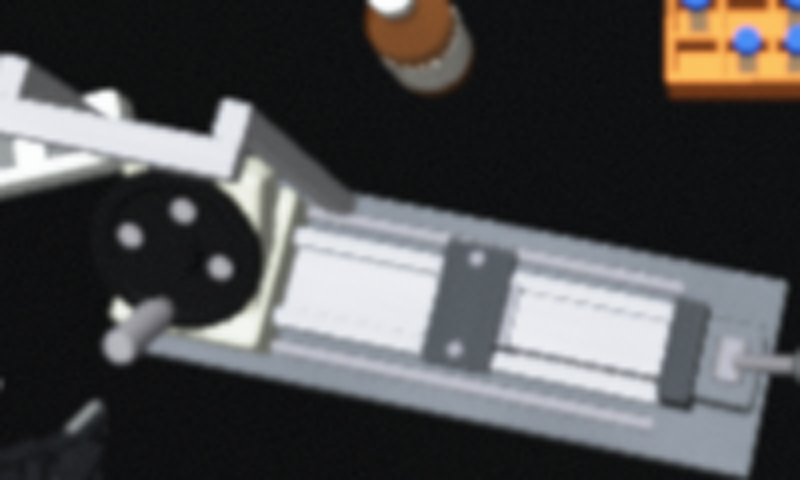

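```bash
python3 -m crank '-7 -16 -10 .048 .048 .152 255;-15 -31 -25 .096 .096 .303 255;-22 -47 -40 .144 .143 .455 255;-29 -63 -55 .192 .191 .607 255;-36 -78 -70 .240 .239 .759 255;-44 -94 -80 .288 .287 .91 255;-51 -109 -90 .336 .334 1.062 255;-58 -125 -95 .384 .382 1.214 255;-65 -140 -95 .432 .430 1.365 255;-73 -156 -95 .480 .477 1.517 255;-80 -196 -86 .480 .477 1.517 255;-88 -236 -76 .480 .477 1.517 255;-97 -276 -65 .480 .477 1.517 255;-105 -316 -54 .480 .477 1.517 255;-113 -356 -43 .480 .477 1.517 255;-121 -396 -32 .480 .477 1.517 255;-130 -436 -20 .480 .477 1.517 255;-138 -476 -8 .480 .477 1.517 255;-148 -526 6 .480 .477 1.517 255;-148 -526 6 .480 .477 1.517 255'; python3 -m crank '0 0 0 0 0 0 255;0 0 0 0 0 0 255'
python3 - <<'E'
from wh import *
show()
print(row(w2([0,-.32,.128]),down(YAW)), row(w2([0,-.205,.128]),down(YAW)))
s=cam("side");t=cam("top");crop(s,240,150,130,130,5,"v1.png");crop(t,250,130,150,120,5,"v2.png")
E
```

```text
time: 27.2
tool_pos: [0.4892, -0.2006, 0.2773]
tcp_rot: [-2.421, -1.999, 0.006]
wrist_force: [0.5, 0.8, -0.7]
width: 0.002
time: 27.45
tool_pos: [0.49, -0.1965, 0.2796]
tcp_rot: [2.416, 2.007, -0.002]
wrist_force: [1.1, 0.4, 0.0]
width: -0.001
t 27.45 pos [ 0.49   -0.1965  0.2796] rig [-0.0006 -0.3192  0.2796] F [1.1 0.4 0. ] w -0.001 q [-0.43 -0.04  1.85 -0.    1.33 -0.24]
(array([ -0.6,   0.7, 151.6]), array([-0.0009,  0.0013,  0.0002])) (array([114.4,   0.7, 151.4]), array([-0.0009,  0.0013,  0.0002]))
```

View pics/v1.png

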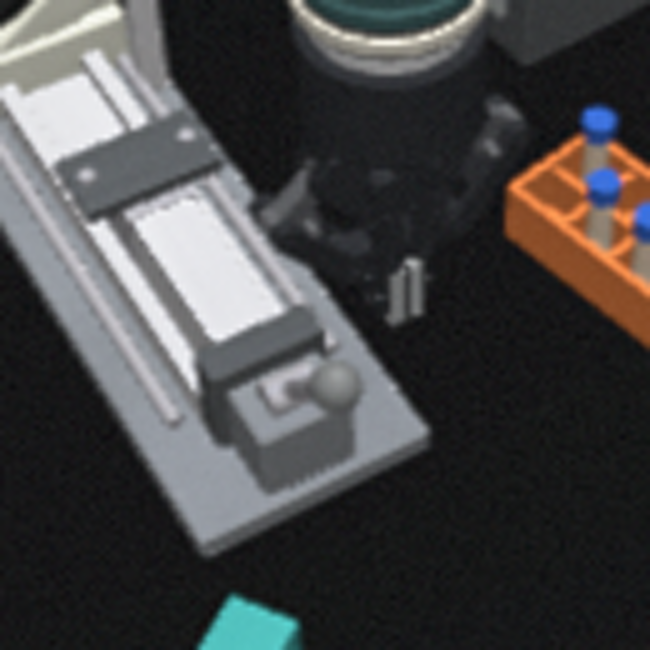

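View pics/v2.png

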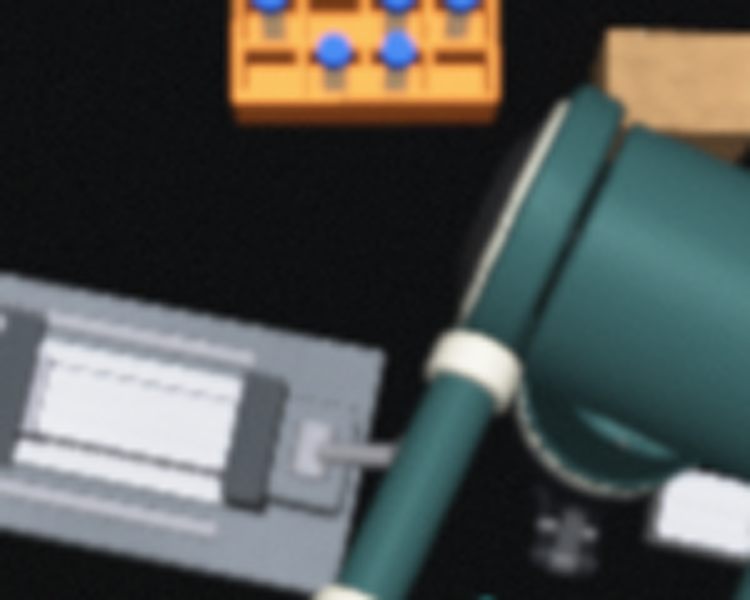

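```bash
python3 -m crank '0 .7 50 0 0 0 255;0 .7 100 0 0 0 255;0 .7 135 0 0 0 255;0 .7 151 0 0 0 255;0 .7 151 0 0 0 255;0 .7 151 0 0 0 255'
python3 - <<'E'
from wh import *
show()
s=cam("side");crop(s,240,150,130,130,5,"v3.png")
print(row(w2([0,-.205,.128]),down(YAW)))
E
```

```text
time: 28.3
tool_pos: [0.4923, -0.1982, 0.1309]
tcp_rot: [2.414, 2.004, -0.0]
wrist_force: [-0.2, -0.4, -0.4]
width: -0.002
t 28.3 pos [ 0.4923 -0.1982  0.1309] rig [ 0.002  -0.3205  0.1309] F [-0.2 -0.4 -0.4] w -0.002 q [-0.43  0.08  2.02 -0.    1.04 -0.24]
(array([115.6,  -2.2,   2.8]), array([ 0.0036,  0.0027, -0.0004]))
```

View pics/v3.png

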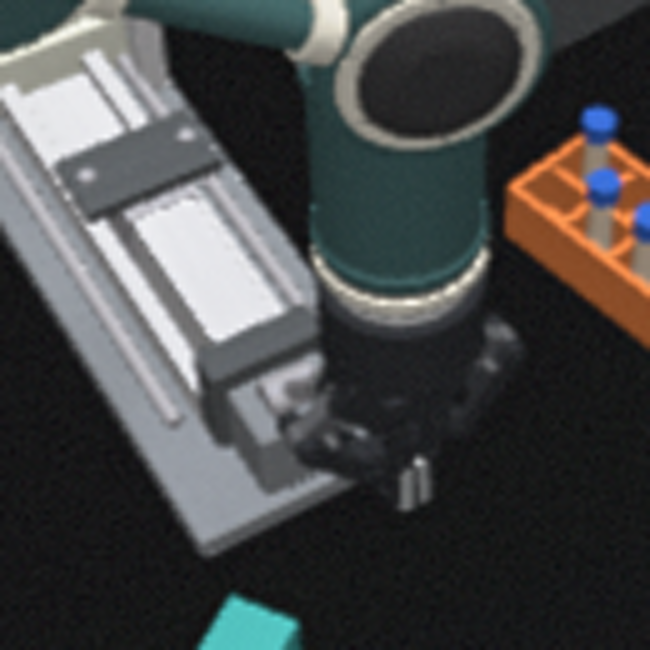

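```bash
python3 -m crank '20 -2 0 0 0 0 255;35 -2 0 0 0 0 255;43 -2 0 0 0 0 255;51 -2 0 0 0 0 255;59 -2 0 0 0 0 255;67 -2 0 0 0 0 255;75 -2 0 0 0 0 255;83 -2 0 0 0 0 255;90 -2 0 0 0 0 255'
python3 - <<'E'
from wh import *
show()
s=cam("side");t=cam("top");crop(s,240,150,130,130,5,"v4.png")
print(row(w2([0,-.205,.128]),down(YAW)))
E
```

```text
time: 29.48
tool_pos: [0.5054, -0.1083, 0.1286]
tcp_rot: [2.417, 2.006, -0.002]
wrist_force: [0.5, 0.3, 0.9]
width: 0.001
t 29.48 pos [ 0.5054 -0.1083  0.1286] rig [-0.0016 -0.2296  0.1286] F [0.5 0.3 0.9] w 0.001 q [-0.26  0.06  2.04 -0.    1.04 -0.07]
(array([24.4,  1.7,  0.6]), array([-0.0006,  0.0013,  0.0001]))
```

View pics/v4.png

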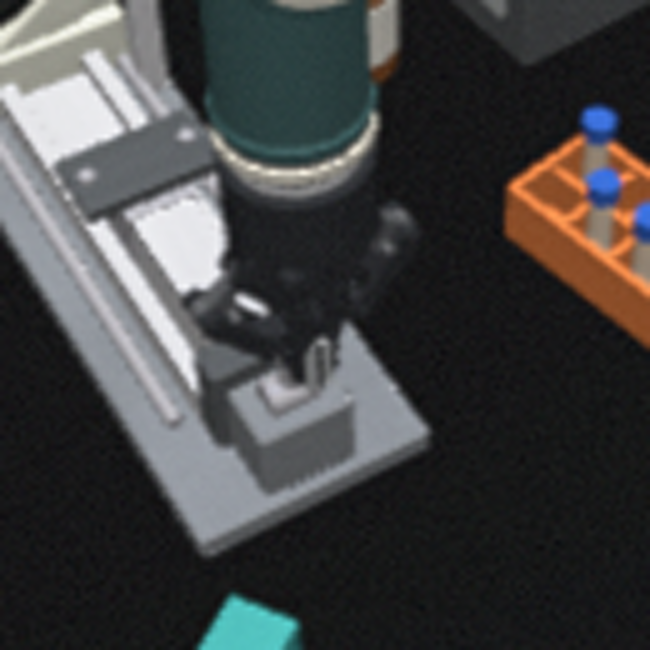

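```bash
python3 -m crank '7 1 0 0 0 0 255;14 1 0 0 0 0 255;21 1 0 0 0 0 255;28 1 0 0 0 0 255;28 1 0 0 0 0 255;28 1 0 0 0 0 255;10 1 0 0 0 0 255;-20 1 0 0 0 0 255;-60 1 0 0 0 0 255;-90 1 0 0 0 0 255;-90 1 -60 0 0 0 255;-90 1 -120 0 0 0 255;-90 1 -150 0 0 0 255'
python3 - <<'E'
from wh import *
show()
s=cam("side");t=cam("top");pickle.dump((s,t),open("c6.pkl","wb"));crop(s,240,150,130,130,5,"v5.png");crop(t,220,150,150,120,5,"v6.png")
E
```

```text
time: 31.2
tool_pos: [0.4908, -0.1996, 0.2834]
tcp_rot: [2.414, 2.0, 0.001]
wrist_force: [-0.3, 0.7, -0.1]
width: -0.003
t 31.2 pos [ 0.4908 -0.1996  0.2834] rig [ 0.0008 -0.3221  0.2834] F [-0.3  0.7 -0.1] w -0.003 q [-0.43 -0.05  1.85 -0.    1.33 -0.24]
```

View pics/v5.png

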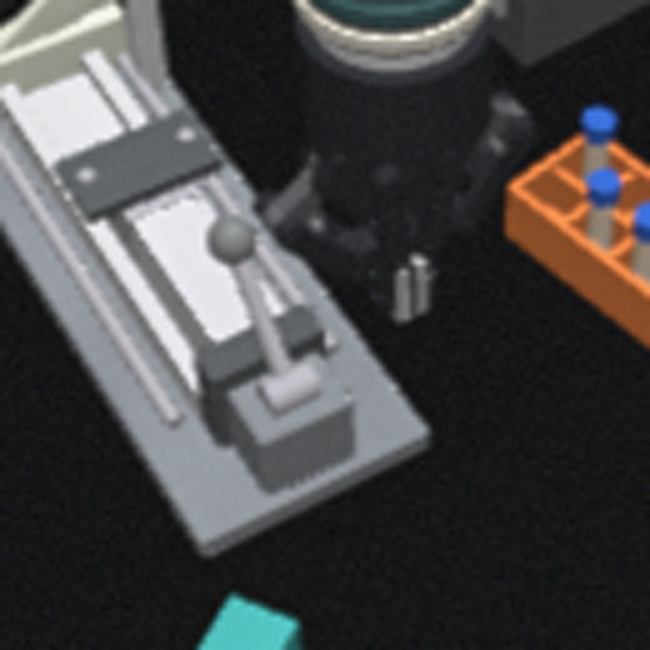

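View pics/v6.png

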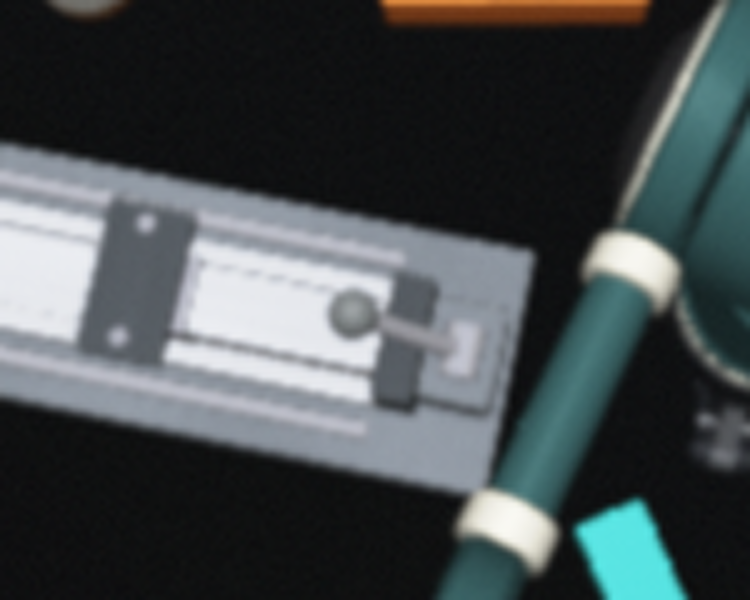

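Run:
```python
from ov import *
s,t=pickle.load(open("c6.pkl","rb"))
k=Rrig.T@(tri([t,s],[(352.5/5-.5+220,313.5/5-.5+150),(232.5/5-.5+240,240.5/5-.5+150)])-orig)
print("knob rig",k,"lever",np.radians(40)+np.arctan2(k[1]-p[5],k[2]-.078))
ys=p[3]
# carriage at .115: plate centre ys+.110+.030
bx=[(rect(.045,ys+.115,ys+.165,.093),(0,0,255)),(rect(.02,ys,ys+.11,.08),(0,255,0))]
ov(t,bx,"f1.png",220,150,130,110);ov(s,bx,"f2.png",230,130,120,120)
```

```text
knob rig [ 0.00148059 -0.13585764  0.14204862] lever 1.4575816569917537
```

View pics/f1.png

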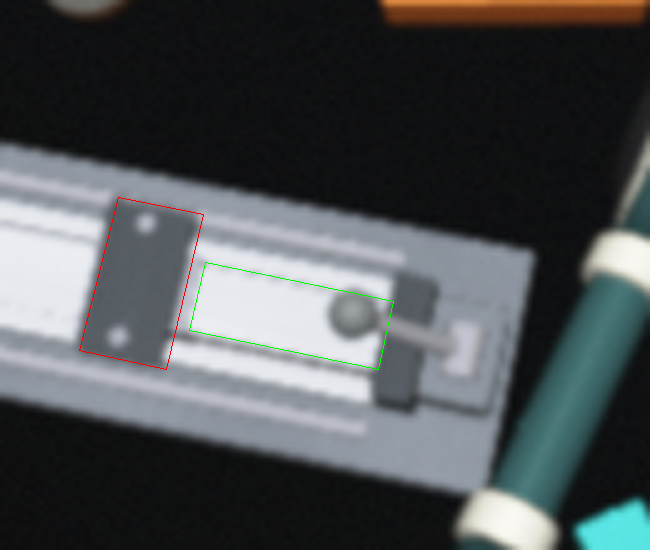

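View pics/f2.png

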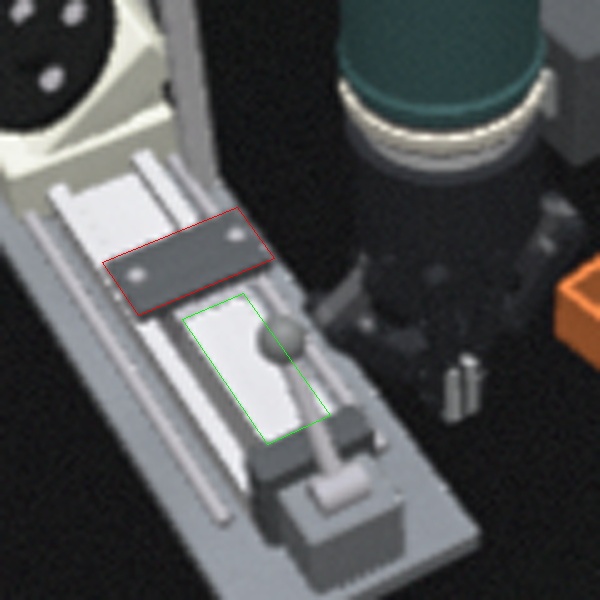

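```bash
python3 -m crank '0 0 0 0 0 0 255;0 0 0 0 0 0 255;0 0 0 0 0 0 255;0 0 0 0 0 0 255'
python3 - <<'E'
from workcell import job
print(job.finish_job())
E
```

```text
time: 31.8
tool_pos: [0.4896, -0.1972, 0.2779]
tcp_rot: [-2.417, -2.006, 0.004]
wrist_force: [0.3, -0.3, 0.6]
width: -0.0
the job is handed in; nothing more can be done
None
```

I handed the job in at 31.8 s. The longest block lies in the bed channel between the end stop and the carriage, and the clamp lever is thrown over towards the bed.

- **Block:** I laid it flat and lengthwise in the channel and let go of it. The pictures taken after release matched the expected position in both views.
- **Handwheel:** I gripped the crank and turned it about 9.15 rad. It then stopped hard at about 9.60 rad, where 9.58 was expected, and the force along the crank's path jumped from about 2 N to 15 N. I took that as the block seated against the stop with the carriage touching it.
- **Lever:** Only after that did I push it past upright, and it fell over to its other end.
- **Last checks:** The knob measured about 1.46 rad in the pictures, where the clamped end is 1.40; that difference is within what the cameras can resolve. The carriage and block outlines matched their home positions to about a pixel, roughly 3 mm. The contact within 2.5 mm therefore rests on the hard stop I felt rather than on the pictures.
- **At hand-in:** The robot was clear of everything, with wrist force near zero. I did not re-measure the other blocks or the bench ware, but I felt and saw no contact with them.

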